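Lay out the lunch board: can, nut-butter jar, mill between, spice on top

ROBOT

A 6-joint arm with a two-finger parallel gripper is mounted at the origin on a cart in front of the work surface, level with it; the furniture and walls round the work are solid. World frame = base frame: x ahead of the robot, y to its left, z up, the work surface at z = 0. Lengths are in m, angles in rad, forces in N, time in s.
With the tool pointing down it reaches from about 0.325 to 0.9 m from the base axis. Payload 3.5 kg.
Tool frame: the origin (TCP) lies midway between the tips of the shut fingers; the grasp point (between the pads) lies 19 mm behind it; z points along the fingers, y is the direction in which the jaws open and shut (so a half turn about z gives the same grasp; the last joint's range is limited). The gripper opens to 85 mm and grips with 20 to 120 N. Pads are 22 mm wide; open, the fingers measure 114 mm over their backs; the gripper's body (76 mm by 85 mm) begins 54 mm behind the grasp point. The pads swing forward as they close: fully open they stand 13 mm farther back than shut.
Start: joints at [1.098, 0.276, -0.026, 1.268, 0, 1.467], TCP at [0.226, 0.583, 0.231] pointing down, gripper open.
Joint ranges: [-3.12, 3.12], [-0.85, 1.88], [-1.08, 1.24], [-1.95, 2.15], [-1.57, 1.53], [-3.14, 3.14]. Speed limits (rad/s): [2.57, 2.57, 3.14, 3.14, 3.14, 3.14].

INTERFACE

Orientations are given as a 3x3 rotation matrix whose columns are the frame's x, y, z axes.
In Python, from rig import read_state, camera, close_job, spot_in, cut_out, place_of gives the robot as it stands. The module is installed in compiled form; this text tells all that it offers.
- The arm moves only by the tool step_arm, never from a script. Its argument "increments" is a list that holds one entry, the list of rows, each a list of 7 numbers: the turn, a rotation vector about the tool's x, y, z in degrees, then the shift along the tool's x, y, z in m, then the finger opening in m, from 0 to 0.0854. In form: [[[wx, wy, wz, tx, ty, tz, grip], ...]]. A call has exactly 5 rows; each row shifts and turns the commanded pose from where the row before left it, along the tool's axes as they then stand; what a row does not reach is not made up. A row lasts 1/8 s, in which the tool goes at most 62.5 mm and 10.7 degrees, less where a joint would pass 70% of its speed; a pose out of reach is approached as far as the arm can. A call with a gripper value outside its range is refused whole. The fingers move at their own pace and stop on an object; "squeeze" is the grip in N (left out, the last holds). Time passes only in rows, so rows that do not move let the fingers close, or fill a call up. It gives the time, the measured TCP pose, the force and the opening at its end, in the units of the state.
- read_state(): the state, without advancing time (a new reading comes with each control period).
- camera(name): name is "side" or "top" or "wrist"; returns a dict with "image" (400x640x3 uint8, blue, green, red), "mtx" (3x3 intrinsics, pixels), "R" (3x3) and "t" (3): a world point X has camera coordinates R X + t. Camera axes: x right, y down, z forward; pixel columns grow to the right and rows downward; lengths in m; the calibration is good to about 2 mm. A picture is of the moment at which its call begins. There is no depth.
- close_job(): hands the job in, once; it reports no verdict.
Trained networks look in a picture, given as the dict that the camera call returned (one of the last four; its "shot" number tells which), for a name from the list of things; names that differ only in an ending like _2 or _b are one class to them, and where a whole thing is asked for, a point or a joint stands for the part that bears it (a point fixed in the world has none). Each returns a list of dicts, best first, with "score" (0 to 1); they miss things now and then, are a little off and sometimes report something else, mostly with a low value. They report only what shows in the picture. A call takes as long as a camera call.
- spot_in(picture, target): "xyz" ([x, y, z] in m, in world coordinates, good to about 4 mm: the middle of the surface that is visible of it).
- cut_out(picture, target): "mask" (400x640 bool, what is visible of it).
- place_of(picture, target): "xyz" ([x, y, z] in m, in world coordinates, good to about 4 mm: a listed point, or the origin of a listed thing).
The state is a dict: "t": time; "joint_positions": joint angles; "qd": joint speeds; "effort": joint torques, N m; "position": TCP position; "orientation": TCP orientation; "force": force on the tool from outside, world axes, zero at the start; "torque": the same for the moment, N m; "grip_width": finger opening in m.
Only numpy, scipy, OpenCV 4.12 (cv2) and the standard library are available. Lean on these libraries where they do the work, as an engineer would, in place of code of your own. Each camera call takes 0.05 s, during which the arm holds its last target.

TASK

Lay out the serving board for lunch with the things that stand near you, just right of the potted-plant trough (lookalikes at the far right end stay): first stand the green drink can squarely on the blue coaster and the dark-lidded nut-butter jar squarely on the terracotta coaster, then stand the pepper mill between them inside the ring in the middle of the board. Last, lift the red-lidded spice jar straight up out of the spice block and stand it centred on top of the nut-butter jar's lid. Leave the green-lidded spice jar in its well, and tip nothing over.

Things in the scene. Friction and masses are not known exactly. Their poses are not given: they have to be found in the camera images.
- can_mid (a point): Green drink can, upright cylinder 66 mm in diameter, 115 mm tall, about 0.35 kg. The point is its centre, 57.5 mm above its underside; z axis up. It stands on the worktop just right of the plant trough.
- nutjar_mid (a point): Nut-butter jar with a flat dark lid, upright, 64 mm in diameter, 99 mm tall, about 0.42 kg. The point is its centre, 49.5 mm above its underside; z axis up. It stands on the worktop just right of the plant trough.
- mill_mid (a point): Dark brown wooden pepper mill, upright, foot 58 mm in diameter, 170 mm tall, about 0.18 kg. The point is its centre, 85 mm above its underside; z axis up. Its head, 49 mm in diameter from 123 to 159 mm above the underside (best grip at 140 mm), does not turn. It stands on the worktop just right of the plant trough.
- spice_red_mid (a point): Spice jar with a red lid, upright, 45 mm in diameter, 109 mm tall, about 0.11 kg. The point is its centre, 54 mm above its underside; z axis up. The lid is the top 21 mm. It stands in one of the two wells of the spice block, right of the plant trough, the upper 49 mm sticking out.
- spice_green_mid (a point): Spice jar with a green lid, 46 mm in diameter, 106 mm tall, in the other well of the spice block. The point is its centre, 53 mm above its underside; z axis up. It stays where it is.
- rack: Fixed wooden spice block, 80 (x) by 150 (y) by 72 mm high, on the worktop. Origin at the centre of its underside, x across, y along it. Two round wells 49 mm in diameter and 60 mm deep, at y = +35 and -35 mm; well floor 12 mm above the worktop. Fingers reach a jar best closing along the block's x. A flower pot, 0.29 m high, stands 0.15 m behind the block, and a trough, 0.13 m high, left of it: carry above them.
- board: Fixed pale wooden serving board, 275 (x) by 105 (y) by 15 mm thick, on the worktop left of the plant trough. Origin at the centre of its underside; x runs along it, roughly away from the robot. The two coasters lie on it 95 mm either side of the middle, in a row along x.
- board_ring (a point): Centre of the dark inlaid ring (inner diameter 78 mm) in the middle of the board, on the board's top face, 15 mm above the worktop. x along the board.
- coaster_blue_top (a point): Centre of the top face of the blue round coaster, 88 mm in diameter, 4 mm thick, fixed on one end of the board; its top is 19 mm above the worktop.
- coaster_red_top (a point): Centre of the top face of the terracotta (red-brown) round coaster, 88 mm in diameter, 4 mm thick, fixed on the other end of the board; its top is 19 mm above the worktop.

How it is judged:
By the outcome, as a careful person would: the job done as asked, in the order asked, and still so for the second after the job is handed in, with the robot touching nothing.
It also fails if it takes over 128 s, if anything falls off the work surface, if the arm or the gripper's body presses on something with over 40 N, if the wrist force passes 120 N, or if a joint passes its speed limit or range.

## Working session

There is one attempt and no reset: what is moved stays moved. The work goes in short steps, Python scripts to look and compute and a tool call to move; the robot and the scene stay as the last step left them, time stands still between calls to the robot, and variables do not carry over. Pictures are saved under pics/ and viewed, and the job is handed in when it is done.

Besides the shell and the picture viewer there is one more tool, called after "Request:" by a JSON object that holds its "fn" and its "kwargs", one argument or row to a line. step_arm: Moves the arm, as the interface text tells. Its arguments: {"type":"object","properties":{"increments":{"type":"array"},"squeeze":{"type":"number"}},"required":["increments"]}

```bash
mkdir -p pics
cat > h.py <<'E'
import numpy as np, cv2, json
from rig import *
np.set_printoptions(precision=4,suppress=True)
def save(c,n): cv2.imwrite('pics/'+n+'.png',c['image'])
def proj(c,X):
    p=c['mtx']@(c['R']@np.array(X)+c['t']); return p[:2]/p[2]
def ray(c,u,z):
    d=c['R'].T@np.linalg.inv(c['mtx'])@np.array([u[0],u[1],1.]); o=-c['R'].T@c['t']
    return o+d*(z-o[2])/d[2]
E
python3 - <<'E'
from h import *
s=read_state(); print(s)
for n in ['side','top']:
    c=camera(n); save(c,n+'0'); print(n,-c['R'].T@c['t'])
    for t in ['can_mid','nutjar_mid','mill_mid','spice_red_mid','spice_green_mid','rack','board','board_ring','coaster_blue_top','coaster_red_top']:
        print(t,[(np.array(r['xyz']).round(4).tolist(),round(r['score'],2),proj(c,r['xyz']).round().tolist()) for r in place_of(c,t)][:3])
E
```

```text
{'t': 0.0, 'joint_positions': array([ 1.0976,  0.2771, -0.0279,  1.268 , -0.    ,  1.4674]), 'qd': array([-0.0004, -0.0004, -0.0014, -0.0007,  0.002 ,  0.0008]), 'effort': array([ -0.0006, -44.5507,  29.5204,   0.0164,  -0.0001,  -0.    ]), 'position': array([0.2256, 0.582 , 0.2301]), 'orientation': array([[-0.9324,  0.3615, -0.001 ],
       [ 0.3615,  0.9324, -0.002 ],
       [ 0.0002, -0.0023, -1.    ]]), 'force': array([ 0.0341, -0.4464,  0.2129]), 'torque': array([0.0055, 0.0114, 0.0009]), 'grip_width': 0.08571529512534391}
side [ 0.1207 -0.6355  0.6056]
can_mid [([0.5574, -0.1491, 0.0579], 0.62, [347.0, 213.0]), ([0.4167, -0.3451, 0.0639], 0.18, [355.0, 297.0])]
nutjar_mid [([0.684, -0.1265, 0.0473], 0.87, [380.0, 193.0]), ([0.4103, -0.3116, 0.001], 0.33, [339.0, 308.0])]
mill_mid [([0.415, -0.1616, 0.0876], 0.81, [298.0, 230.0])]
spice_red_mid [([0.41, -0.2757, 0.0678], 0.9, [329.0, 273.0])]
spice_green_mid [([0.4164, -0.3434, 0.064], 0.97, [355.0, 297.0])]
rack [([0.4103, -0.3099, -0.0011], 0.76, [339.0, 308.0])]
board [([0.4822, 0.2521, 0.0061], 0.81, [243.0, 164.0])]
board_r
[... 393 characters left out ...]
ll_mid [([0.4197, -0.163, 0.0877], 0.72, [378.0, 241.0]), ([0.384, 0.2499, 0.0189], 0.72, [213.0, 259.0])]
spice_red_mid [([0.4117, -0.274, 0.0665], 0.89, [423.0, 244.0])]
spice_green_mid [([0.4186, -0.3439, 0.0672], 0.73, [452.0, 241.0]), ([0.4809, 0.2564, 0.0028], 0.73, [213.0, 221.0]), ([0.68, -0.1252, 0.0559], 0.55, [358.0, 138.0])]
rack [([0.4137, -0.3089, -0.0014], 0.56, [431.0, 243.0])]
board [([0.4784, 0.2549, 0.003], 0.69, [213.0, 222.0]), ([0.485, 0.2529, 0.0163], 0.55, [213.0, 219.0])]
board_ring []
coaster_blue_top [([0.381, 0.2453, 0.0207], 0.87, [215.0, 260.0])]
coaster_red_top [([0.5745, 0.2637, 0.0186], 0.91, [209.0, 185.0]), ([0.4187, -0.3427, 0.0659], 0.45, [452.0, 241.0])]
```

View pics/side0.png

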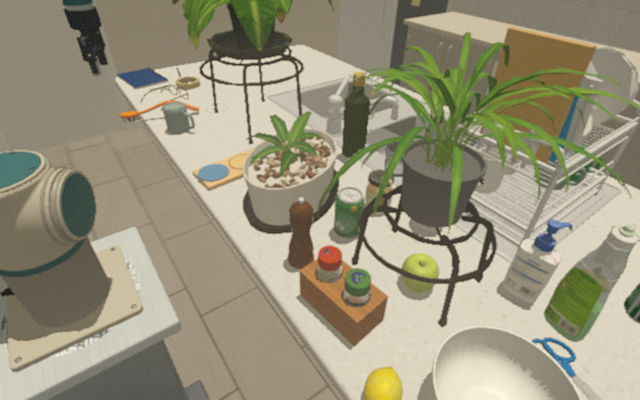

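View pics/top0.png

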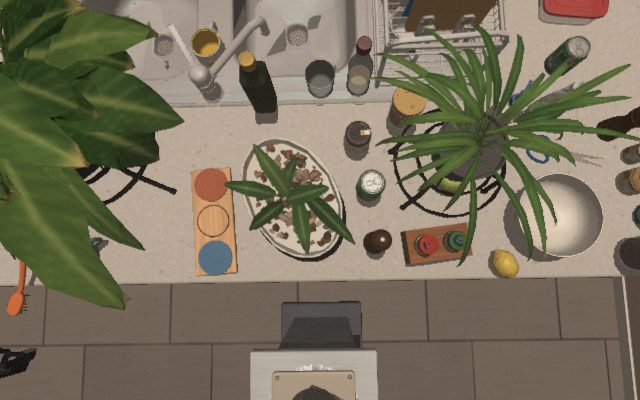

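Run:
```python
from h import *
a=cv2.imread('pics/top0.png');b=cv2.imread('pics/side0.png')
cv2.imwrite('pics/topz.png',cv2.resize(a[90:290,190:480],None,fx=2.75,fy=2.75,interpolation=cv2.INTER_CUBIC))
cv2.imwrite('pics/sidez.png',cv2.resize(b[100:330,180:500],None,fx=2.5,fy=2.5,interpolation=cv2.INTER_CUBIC))
```

```text
(no output)
```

View pics/topz.png

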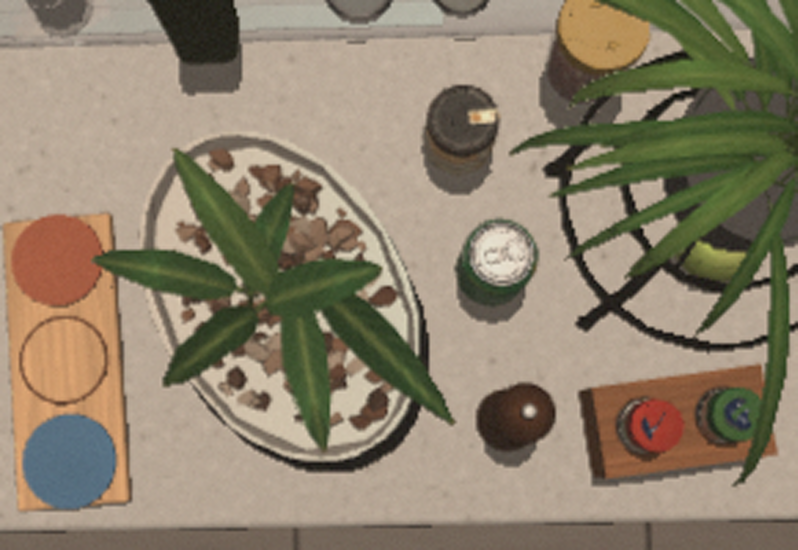

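View pics/sidez.png

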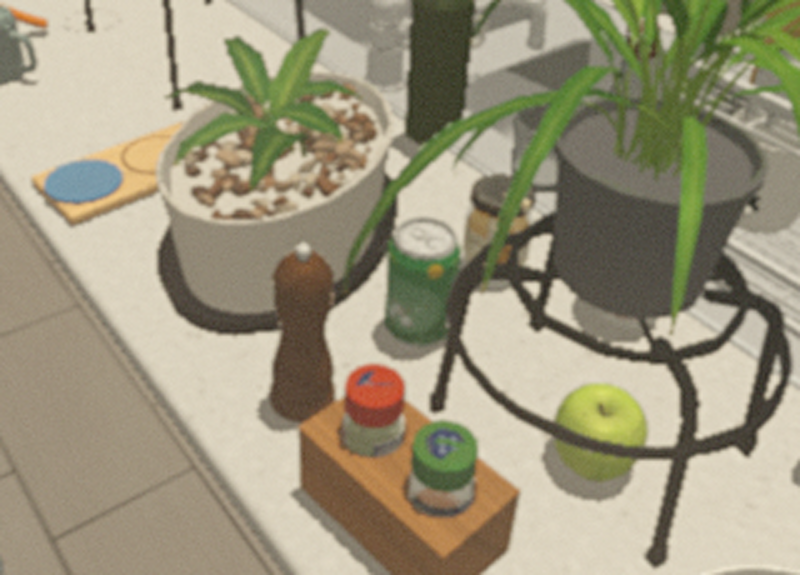

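Run:
```python
from h import *
T=camera('top');S=camera('side')
for z in [0.05,0.08,.1,.12,.15,.18]:
    out=[]
    for u in [(562,185),(720,348),(600,290),(585,320)]:
        X=ray(T,(190+u[0]/2.75,90+u[1]/2.75),z)
        p=proj(S,X); out+= [X[:2].round(3),((p-[180,100])*2.5).round().astype(int)]
    print(z,out)
print('leaf')
for z in [.13,.16,.2,.24]:
    for u in [(175,150),(100,258),(320,445),(450,420)]:
        X=ray(T,(190+u[0]/2.75,90+u[1]/2.75),z); p=proj(S,X); print(z,X[:2].round(3),((p-[180,100])*2.5).round())
# circle fits, via masks
for c,n in ((T,'top'),(S,'side')):
  for t in ['can_mid','nutjar_mid','mill_mid','spice_red_mid','coaster_blue_top','coaster_red_top','board','rack']:
    for r in cut_out(c,t)[:2]:
        m=r['mask']; ys,xs=np.nonzero(m); print(n,t,round(r['score'],2),m.sum(),xs.min(),xs.max(),ys.min(),ys.max(),xs.mean().round(1),ys.mean().round(1))
```

```text
0.05 [array([ 0.631, -0.215]), array([524, 297]), array([ 0.478, -0.351]), array([505, 472]), array([ 0.533, -0.246]), array([467, 360]), array([ 0.506, -0.231]), array([432, 362])]
0.08 [array([ 0.624, -0.21 ]), array([520, 272]), array([ 0.476, -0.342]), array([500, 439]), array([ 0.529, -0.24 ]), array([462, 332]), array([ 0.503, -0.226]), array([427, 334])]
0.1 [array([ 0.619, -0.207]), array([516, 255]), array([ 0.474, -0.336]), array([496, 416]), array([ 0.526, -0.236]), array([459, 313]), array([ 0.501, -0.222]), array([424, 315])]
0.12 [array([ 0.615, -0.204]), array([513, 237]), array([ 0.473, -0.33 ]), array([491, 393]), array([ 0.524, -0.233]), array([456, 293]), array([ 0.499, -0.219]), array([421, 295])]
0.15 [array([ 0.608, -0.199]), array([507, 209]), array([ 0.471, -0.322]), array([485, 357]), array([ 0.52 , -0.227]), array([450, 262]), array([ 0.495, -0.214]), array([416, 264])]
0.18 [array([ 0.601, -0.194]), array([502, 180]), array([ 0.468, -0.313]), array([478, 320]), array([ 0.516, -0.221]), array([445, 230]), array([ 0.492, -0.208]), array([411, 232])]
leaf
0.13
[... 529 characters left out ...]
9 201 369.9 185.0
top nutjar_mid 0.87 738 343 370 121 154 356.7 137.5
top mill_mid 0.63 555 363 391 229 253 377.2 240.9
top spice_red_mid 0.7 373 415 437 235 254 425.6 244.8
top coaster_blue_top 0.93 931 198 231 241 274 214.5 257.7
top coaster_red_top 0.71 848 194 225 168 200 209.5 184.4
top rack 0.88 1310 401 471 224 263 429.1 243.6
side can_mid 0.72 1267 333 363 186 238 347.1 211.6
side nutjar_mid 0.9 504 364 393 169 213 375.5 185.0
side mill_mid 0.75 1508 287 313 198 268 300.1 233.9
side spice_red_mid 0.87 793 317 341 245 283 328.6 264.1
side coaster_blue_top 0.7 450 198 228 163 181 212.9 171.8
side board 0.63 762 191 250 150 189 225.9 169.8
side rack 0.85 3598 298 387 260 345 341.4 303.1
```

```bash
cat >> h.py <<'E'
from scipy.optimize import minimize
A=np.linspace(0,2*np.pi,40,endpoint=False)
def sil(c,x,y,secs,sc=4):
    im=np.zeros((400*sc,640*sc),np.uint8)
    P=[np.stack([x+r*np.cos(A),y+r*np.sin(A),0*A+z],1) for z,r in secs]
    for i in range(max(1,len(P)-1)):
        Q=np.concatenate(P[i:i+2]); q=(c['mtx']@(c['R']@Q.T+c['t'][:,None])); q=(q[:2]/q[2]).T
        h=cv2.convexHull(((q+.5)*sc).astype(np.int32)); cv2.fillConvexPoly(im,h,1)
    return im
def fit(cs_masks,secs,x0):
    ms=[(c,cv2.resize(m.astype(np.uint8),None,fx=4,fy=4,interpolation=cv2.INTER_NEAREST)) for c,m in cs_masks]
    def f(p):
        s=0
        for c,m in ms:
            i=sil(c,p[0],p[1],secs); s-=(i&m).sum()/max(1,(i|m).sum())
        return s
    r=minimize(f,x0,method='Nelder-Mead',options=dict(initial_simplex=[x0,[x0[0]+.008,x0[1]],[x0[0],x0[1]+.008]],xatol=2e-4,fatol=1e-4))
    return r.x,-r.fun/len(ms)
SE=dict(can_mid=[(0,.033),(.115,.033)],nutjar_mid=[(0,.032),(.099,.032)],mill_mid=[(0,.029),(.06,.022),(.123,.0245),(.159,.0245),(.17,.01)],
 spice_red_mid=[(.072,.0225),(.121,.0225)],spice_green_mid=[(.072,.023),(.118,.023)],coaster_blue_top=[(.019,.044)],coaster_red_top=[(.019,.044)])
E
python3 - <<'E'
from h import *
T=camera('top');S=camera('side')
g=dict(can_mid=(.5555,-.149),nutjar_mid=(.683,-.1255),mill_mid=(.417,-.162),spice_red_mid=(.411,-.275),spice_green_mid=(.417,-.343),coaster_blue_top=(.384,.2455),coaster_red_top=(.5745,.2637))
for t in SE:
    for n,cs in (('T',[T]),('S',[S]),('TS',[T,S])):
        if 'coaster' in t and n!='T': continue
        try: print(t,n,*fit([(c,cut_out(c,t)[0]['mask']) for c in cs],SE[t],list(g[t])))
        except IndexError: print(t,n,'none')
for z in [.1,.13,.16,.2,.24,.3]:
    X=ray(T,(190+512/2.75,90+150/2.75),z);print(z,X,((proj(S,X)-[180,100])*2.5).round())
E
```

```text
can_mid T none
can_mid S [ 0.5624 -0.1447] 0.8173491153958761
can_mid TS none
nutjar_mid T [ 0.6821 -0.122 ] 0.9571987480438184
nutjar_mid S [ 0.6816 -0.1204] 0.505550670477028
nutjar_mid TS [ 0.6814 -0.1214] 0.726574785897003
mill_mid T [ 0.4196 -0.1591] 0.9051301601132774
mill_mid S [ 0.4183 -0.163 ] 0.8458190639269406
mill_mid TS [ 0.4195 -0.1601] 0.8712294983970532
spice_red_mid T [ 0.4097 -0.2716] 0.9589296826384568
spice_red_mid S none
spice_red_mid TS none
spice_green_mid T [ 0.4182 -0.3406] 0.9128308400460299
spice_green_mid S [ 0.4156 -0.3456] 0.9617932418869187
spice_green_mid TS [ 0.4182 -0.3418] 0.8833186799463192
coaster_blue_top T [0.387  0.2451] 0.962251871135698
coaster_red_top T [0.5763 0.2604] 0.9411565317605586
0.1 [ 0.6516 -0.1647  0.1   ] [510. 219.]
0.13 [ 0.6439 -0.1612  0.13  ] [505. 194.]
0.16 [ 0.6362 -0.1576  0.16  ] [500. 167.]
0.2 [ 0.6258 -0.1529  0.2   ] [492. 130.]
0.24 [ 0.6155 -0.1482  0.24  ] [485.  90.]
0.3 [ 0.6001 -0.141   0.3   ] [472.  25.]
```

Run:
```python
from h import *
T=camera('top');S=camera('side')
print(fit([(S,cut_out(S,'can_mid')[0]['mask'])],SE['can_mid'],[.556,-.148]), [fit([(T,r['mask'])],SE['can_mid'],[.556,-.148]) for r in cut_out(T,'can_mid')[:1]])
for u in [(130,305),(183,118),(90,305)]:
  for z in [.2,.3,.4,.5,.6]:
    X=ray(T,u,z);print(u,z,X[:2],proj(S,X).round())
b=S['image'];cv2.imwrite('pics/sz2.png',cv2.resize(b[0:130,90:340],None,fx=3,fy=3))
```

```text
(array([ 0.5635, -0.1424]), np.float64(0.8129647523421417)) [(array([ 0.5559, -0.1482]), np.float64(0.9027108195684818))]
(130, 305) 0.2 [0.2934 0.3718] [150. 104.]
(130, 305) 0.3 [0.3056 0.3238] [150.  70.]
(130, 305) 0.4 [0.3177 0.2758] [150.  30.]
(130, 305) 0.5 [0.3299 0.2278] [150. -20.]
(130, 305) 0.6 [0.342  0.1798] [150. -83.]
(183, 118) 0.2 [0.6952 0.2702] [298.  85.]
(183, 118) 0.3 [0.6615 0.2338] [294.  56.]
(183, 118) 0.4 [0.6278 0.1974] [289.  21.]
(183, 118) 0.5 [0.5941 0.1609] [284. -23.]
(183, 118) 0.6 [0.5604 0.1245] [276. -80.]
(90, 305) 0.2 [0.2946 0.4566] [142.  93.]
(90, 305) 0.3 [0.3066 0.3989] [142.  62.]
(90, 305) 0.4 [0.3186 0.3412] [142.  24.]
(90, 305) 0.5 [0.3306 0.2835] [143. -23.]
(90, 305) 0.6 [0.3426 0.2259] [143. -83.]
```

View pics/sz2.png

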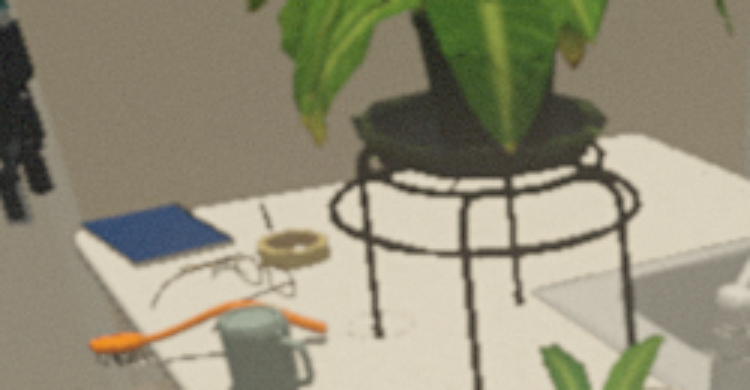

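```bash
cat >> h.py <<'E'
from scipy.spatial.transform import Rotation as Ro
def plan(target,yaw,n,grip,via=None,yawdir=None):
    """rows from current measured pose to TCP target, tool down, jaw dir yaw (deg, mod 180)"""
    s=read_state(); p=s['position'].copy(); R=s['orientation'].copy()
    cur=np.degrees(np.arctan2(R[1,1],R[0,1]))
    d=yaw-cur
    if yawdir is None: d=(d+90)%180-90
    y=np.radians(cur+d)
    Rt=np.array([[np.sin(y),np.cos(y),0],[-np.cos(y),np.sin(y),0],[0,0,-1]])  # x = y cross z
    Rt=np.stack([np.cross(Rt[:,1],Rt[:,2]),Rt[:,1],Rt[:,2]],1)
    rows=[]
    T=np.array(target); R0=R; p0=p.copy()
    w=Ro.from_matrix(R.T@Rt).as_rotvec()
    for i in range(n):
        Rn=R@Ro.from_rotvec(Ro.from_matrix(R.T@Rt).as_rotvec()/(n-i)).as_matrix()
        rv=np.degrees(Ro.from_matrix(R.T@Rn).as_rotvec()).round(1)
        t=(R.T@((T-p)/(n-i))).round(4)
        rows.append([*map(float,rv),*map(float,t),grip])
        p=p+R@t; R=R@Ro.from_rotvec(np.radians(rv)).as_matrix()
    print('from',s['position'],'yaw',cur,'to',p,'d',d,'|t|max',max(np.linalg.norm(r[3:6]) for r in rows))
    for r in rows: print(r)
E
python3 - <<'E'
from h import *
plan([.556,-.148,.27],0,15,.085)
E
```

```text
from [0.2259 0.5827 0.2313] yaw 68.81154936866787 to [ 0.556 -0.148  0.27 ] d -68.81154936866787 |t|max 0.05355791258068223
[0.0, 0.0, 4.6, -0.0381, -0.0375, -0.0026, 0.085]
[0.0, 0.0, 4.6, -0.041, -0.0343, -0.0026, 0.085]
[0.0, 0.0, 4.6, -0.0436, -0.0309, -0.0026, 0.085]
[0.0, 0.0, 4.6, -0.046, -0.0273, -0.0026, 0.085]
[0.0, 0.0, 4.6, -0.048, -0.0235, -0.0026, 0.085]
[0.0, 0.0, 4.6, -0.0497, -0.0196, -0.0026, 0.085]
[0.0, 0.0, 4.6, -0.0512, -0.0155, -0.0026, 0.085]
[0.0, 0.0, 4.6, -0.0522, -0.0114, -0.0026, 0.085]
[0.0, 0.0, 4.6, -0.053, -0.0072, -0.0026, 0.085]
[0.0, 0.0, 4.6, -0.0534, -0.0029, -0.0025, 0.085]
[0.0, 0.0, 4.6, -0.0534, 0.0014, -0.0026, 0.085]
[0.0, 0.0, 4.6, -0.0531, 0.0057, -0.0025, 0.085]
[0.0, 0.0, 4.5, -0.0525, 0.0099, -0.0026, 0.085]
[0.0, 0.0, 4.6, -0.0516, 0.014, -0.0025, 0.085]
[0.0, 0.0, 4.5, -0.0503, 0.0182, -0.0026, 0.085]
```

Request:
{"fn": "step_arm", "kwargs": {
  "increments": [
    [[0,0,4.6,-0.0381,-0.0375,-0.0026,0.085],[0,0,4.6,-0.041,-0.0343,-0.0026,0.085],[0,0,4.6,-0.0436,-0.0309,-0.0026,0.085],[0,0,4.6,-0.046,-0.0273,-0.0026,0.085],[0,0,4.6,-0.048,-0.0235,-0.0026,0.085]]
  ],
  "squeeze": 40
}}

```text
t: 3.98
position: [0.3364, 0.3377, 0.2446]
orientation: [[-0.716, 0.699, 0.001], [0.699, 0.716, 0.0], [-0.0, 0.001, -1.0]]
force: [0.8, -0.0, 0.5]
grip_width: 0.0852
```

Request:
{"fn": "step_arm", "kwargs": {
  "increments": [
    [[0,0,4.6,-0.0497,-0.0196,-0.0026,0.085],[0,0,4.6,-0.0512,-0.0155,-0.0026,0.085],[0,0,4.6,-0.0522,-0.0114,-0.0026,0.085],[0,0,4.6,-0.053,-0.0072,-0.0026,0.085],[0,0,4.6,-0.0534,-0.0029,-0.0025,0.085]]
  ]
}}

```text
t: 4.6
position: [0.4466, 0.0939, 0.2577]
orientation: [[-0.385, 0.923, 0.001], [0.923, 0.385, 0.0], [-0.0, 0.001, -1.0]]
force: [1.0, -0.2, -0.1]
grip_width: 0.0851
```

Request:
{"fn": "step_arm", "kwargs": {
  "increments": [
    [[0,0,4.6,-0.0534,0.0014,-0.0026,0.085],[0,0,4.6,-0.0531,0.0057,-0.0025,0.085],[0,0,4.5,-0.0525,0.0099,-0.0026,0.085],[0,0,4.6,-0.0516,0.014,-0.0025,0.085],[0,0,4.5,-0.0503,0.0182,-0.0026,0.085]]
  ]
}}

```text
t: 5.22
position: [0.5566, -0.1497, 0.2702]
orientation: [[0.003, 1.0, 0.001], [1.0, -0.003, 0.0], [0.0, 0.001, -1.0]]
force: [1.3, 1.0, 0.4]
grip_width: 0.0849
```

Run:
```python
from h import *
c=camera('wrist'); save(c,'w1'); print(-c['R'].T@c['t'])
m=cut_out(c,'can_mid'); print(len(m),[ (r['score'],r['mask'].sum()) for r in m])
if m: print(fit([(c,m[0]['mask'])],SE['can_mid'],[.556,-.148]))
for t in ['can_mid']: print([(r['xyz'],r['score']) for r in place_of(c,t)])
print(read_state()['t'],proj(c,[.556,-.148,.115]))
```

```text
[ 0.5575 -0.0744  0.4138]
1 [(0.95, np.int64(3096))]
(array([ 0.5576, -0.1477]), np.float64(0.9035559853308763))
[]
5.375 [323.2961 184.976 ]
```

View pics/w1.png

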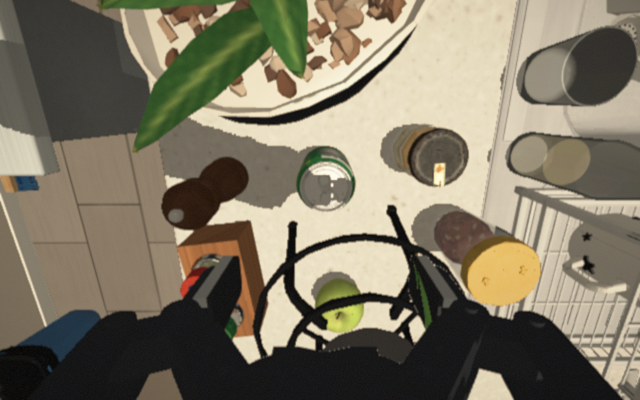

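Request:
{"fn": "step_arm", "kwargs": {
  "increments": [
    [[0,0,0,0.0007,0.001,0.045,0.085],[0,0,0,0,0,0.045,0.085],[0,0,0,0,0,0.045,0.085],[0,0,0,0,0,0.043,0.085],[0,0,0,0,0,0.03,0.085]]
  ]
}}

```text
t: 6.0
position: [0.5551, -0.1453, 0.06]
orientation: [[-0.002, 1.0, -0.003], [1.0, 0.002, 0.001], [0.001, -0.003, -1.0]]
force: [-0.1, 0.7, -0.6]
grip_width: 0.0848
```

Request:
{"fn": "step_arm", "kwargs": {
  "increments": [
    [[0,0,0,0,0,0,0.05],[0,0,0,0,0,0,0.05],[0,0,0,0,0,0,0.05],[0,0,0,0,0,0,0.05],[0,0,0,0,0,0,0.05]]
  ]
}}

```text
t: 6.62
position: [0.5571, -0.1474, 0.0624]
orientation: [[-0.0, 1.0, 0.0], [1.0, 0.0, -0.0], [-0.0, 0.0, -1.0]]
force: [0.7, 0.6, -3.8]
grip_width: 0.0643
```

Request:
{"fn": "step_arm", "kwargs": {
  "increments": [
    [[0,0,0,0,0,-0.02,0.05],[0,0,0,0,0,-0.05,0.05],[0,0,0,0,0,-0.06,0.05],[0,0,0,0,0,-0.06,0.05],[0,0,0,0,0,-0.05,0.05]]
  ],
  "squeeze": 60
}}

```text
t: 7.25
position: [0.5571, -0.1474, 0.3049]
orientation: [[-0.0, 1.0, 0.002], [1.0, 0.0, -0.001], [-0.001, 0.002, -1.0]]
force: [1.0, -0.8, -4.0]
grip_width: 0.0639
```

Run:
```python
from h import *
plan([.387,.245,.30],4.6,10,.05)
```

```text
from [ 0.5571 -0.1474  0.3049] yaw 0.005818910010948357 to [0.387 0.245 0.3  ] d 4.59418108998905 |t|max 0.04283106349368411
[0.0, 0.0, -0.5, 0.0392, -0.017, 0.0004, 0.05]
[0.0, 0.0, -0.5, 0.0394, -0.0167, 0.0004, 0.05]
[0.0, 0.0, -0.4, 0.0395, -0.0163, 0.0004, 0.05]
[0.0, 0.0, -0.5, 0.0397, -0.016, 0.0004, 0.05]
[0.0, 0.0, -0.4, 0.0398, -0.0157, 0.0004, 0.05]
[0.0, 0.0, -0.5, 0.0399, -0.0154, 0.0004, 0.05]
[0.0, 0.0, -0.4, 0.04, -0.0151, 0.0004, 0.05]
[0.0, 0.0, -0.5, 0.0401, -0.0148, 0.0005, 0.05]
[0.1, 0.0, -0.4, 0.0403, -0.0145, 0.0004, 0.05]
[0.0, 0.1, -0.5, 0.0404, -0.0141, 0.0005, 0.05]
```

Request:
{"fn": "step_arm", "kwargs": {
  "increments": [
    [[0,0,-0.5,0.0392,-0.017,0.0004,0.05],[0,0,-0.5,0.0394,-0.0167,0.0004,0.05],[0,0,-0.4,0.0395,-0.0163,0.0004,0.05],[0,0,-0.5,0.0397,-0.016,0.0004,0.05],[0,0,-0.4,0.0398,-0.0157,0.0004,0.05]]
  ]
}}

```text
t: 7.88
position: [0.471, 0.05, 0.3]
orientation: [[-0.04, 0.999, 0.0], [0.999, 0.04, 0.0], [0.0, 0.0, -1.0]]
force: [0.5, 0.4, -4.3]
grip_width: 0.0638
```

Request:
{"fn": "step_arm", "kwargs": {
  "increments": [
    [[0,0,-0.5,0.0399,-0.0154,0.0004,0.05],[0,0,-0.4,0.04,-0.0151,0.0004,0.05],[0,0,-0.5,0.0401,-0.0148,0.0005,0.05],[0,0,-0.4,0.0403,-0.0145,0.0004,0.05],[0,0,-0.5,0.0404,-0.0141,0.0005,0.05]]
  ]
}}

```text
t: 8.5
position: [0.3859, 0.2462, 0.2979]
orientation: [[-0.08, 0.997, 0.0], [0.997, 0.08, 0.0], [0.0, 0.0, -1.0]]
force: [0.4, -0.1, -3.8]
grip_width: 0.0638
```

Run:
```python
from h import *
print(read_state()['position'])
c=camera('wrist'); save(c,'w2')
for t,x in (('coaster_red_top',[.576,.2604]),('board_ring',0),('coaster_blue_top',0)):
    print(t,[(r['xyz'],r['score'],proj(c,r['xyz'])) for r in place_of(c,t)][:2])
print(proj(c,[.5763,.2604,.019]))
```

```text
[0.3859 0.2462 0.2979]
coaster_red_top [([0.5808, 0.2611, 0.0224], 0.97, array([458.3174, 166.9312]))]
board_ring [([0.4781, 0.2538, 0.0175], 0.97, array([386.9877, 165.6317]))]
coaster_blue_top [([0.3864, 0.2515, 0.0224], 0.81, array([324.7566, 162.7141]))]
[454.174  166.7388]
```

View pics/w2.png

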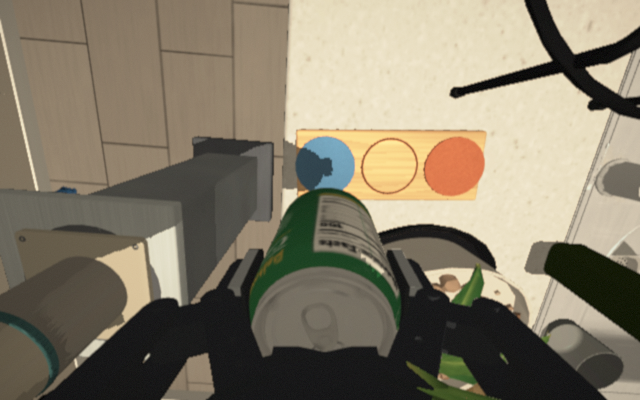

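Run:
```python
from h import *
c=camera('wrist');hsv=cv2.cvtColor(c['image'],cv2.COLOR_BGR2HSV).astype(int)
h,s,v=hsv[...,0],hsv[...,1],hsv[...,2]
U,V=np.meshgrid(np.arange(640),np.arange(400))
reg=(V>125)&(V<205)&(U>285)&(U<495)
red=reg&(h<10)&(s>130)&(U>415); blue=reg&(h>90)&(h<125)&(s>60)
for n,m in(('red',red),('blue',blue)):
    mm=cv2.morphologyEx(m.astype(np.uint8),cv2.MORPH_OPEN,np.ones((3,3)))
    ct=max(cv2.findContours(mm,0,1)[0],key=cv2.contourArea); e=cv2.fitEllipse(cv2.convexHull(ct)); print(n,e, ray(c,e[0],.019))
for u in[(389.5,166),(361,165),(418,166)]:print(ray(c,u,.015))
for u in [(297,130),(486,131),(297,199),(476,200)]: print('corner',ray(c,u,.015))
```

```text
red ((453.89056396484375, 165.42019653320312), (53.648216247558594, 61.44047164916992), 55.70419692993164) [0.5757 0.2616 0.019 ]
blue ((324.6350402832031, 164.42718505859375), (56.33757781982422, 57.876068115234375), 95.33527374267578) [0.3868 0.2474 0.019 ]
[0.4828 0.2523 0.015 ]
[0.4405 0.2503 0.015 ]
[0.5248 0.2558 0.015 ]
corner [0.3435 0.2927 0.015 ]
corner [0.6125 0.3136 0.015 ]
corner [0.3491 0.19   0.015 ]
corner [0.6229 0.2112 0.015 ]
```

Request:
{"fn": "step_arm", "kwargs": {
  "increments": [
    [[0,0,0,0.0005,0.001,0.05,0.05],[0,0,0,0,0,0.055,0.05],[0,0,0,0,0,0.055,0.05],[0,0,0,0,0,0.035,0.05],[0,0,0,0,0,0,0.05]]
  ]
}}

```text
t: 9.38
position: [0.3852, 0.2432, 0.1001]
orientation: [[-0.078, 0.997, -0.007], [0.997, 0.078, -0.003], [-0.003, -0.007, -1.0]]
force: [0.1, 0.1, -3.4]
grip_width: 0.0635
```

Request:
{"fn": "step_arm", "kwargs": {
  "increments": [
    [[0,0,0,0,0,0,0.05],[0,0,0,0,0,0.007,0.05],[0,0,0,0,0,0.007,0.05],[0,0,0,0,0,0,0.05],[0,0,0,0,0,0,0.05]]
  ]
}}

```text
t: 10.0
position: [0.3878, 0.2458, 0.0889]
orientation: [[-0.081, 0.997, 0.0], [0.997, 0.081, 0.0], [0.0, 0.0, -1.0]]
force: [-0.4, 0.3, -3.9]
grip_width: 0.0637
```

Request:
{"fn": "step_arm", "kwargs": {
  "increments": [
    [[0,0,0,0.0007,-0.001,0.003,0.05],[0,0,0,0,0,0.002,0.05],[0,0,0,0,0,0.002,0.05],[0,0,0,0,0,0,0.05],[0,0,0,0,0,0,0.05]]
  ]
}}

```text
t: 10.62
position: [0.3868, 0.2464, 0.0818]
orientation: [[-0.08, 0.997, 0.0], [0.997, 0.08, 0.0], [0.0, 0.0, -1.0]]
force: [-0.5, 0.4, -3.5]
grip_width: 0.0635
```

Still bearing the weight; a little lower, then release.

Request:
{"fn": "step_arm", "kwargs": {
  "increments": [
    [[0,0,0,0,0,0.0007,0.05],[0,0,0,0,0,0,0.05],[0,0,0,0,0,0.0007,0.05],[0,0,0,0,0,0,0.05],[0,0,0,0,0,0,0.05]]
  ]
}}

```text
t: 11.25
position: [0.3869, 0.2464, 0.0806]
orientation: [[-0.08, 0.997, 0.0], [0.997, 0.08, 0.0], [0.0, 0.0, -1.0]]
force: [0.0, 0.1, -1.2]
grip_width: 0.0639
```

Contact starting. Open and rise.

Request:
{"fn": "step_arm", "kwargs": {
  "increments": [
    [[0,0,0,0,0,0.0003,0.05],[0,0,0,0,0,0,0.085],[0,0,0,0,0,0,0.085],[0,0,0,0,0,0,0.085],[0,0,0,0,0,0,0.085]]
  ]
}}

```text
t: 11.88
position: [0.3869, 0.2464, 0.0802]
orientation: [[-0.08, 0.997, 0.0], [0.997, 0.08, 0.0], [0.0, 0.0, -1.0]]
force: [0.2, 0.0, -0.2]
grip_width: 0.0849
```

Request:
{"fn": "step_arm", "kwargs": {
  "increments": [
    [[0,0,0,0,0,-0.03,0.085],[0,0,0,0,0,-0.05,0.085],[0,0,0,0,0,-0.055,0.085],[0,0,0,0,0,-0.055,0.085],[0,0,0,0,0,-0.01,0.085]]
  ]
}}

```text
t: 12.5
position: [0.3893, 0.2475, 0.2849]
orientation: [[-0.08, 0.997, 0.008], [0.997, 0.08, 0.004], [0.003, 0.008, -1.0]]
force: [0.5, -0.3, -0.8]
grip_width: 0.0846
```

Run:
```python
from h import *
c=camera('wrist');save(c,'w3'); print(proj(c,[.3868,.2465,.134]))
m=cut_out(c,'can_mid')
if m: print(m[0]['score'],fit([(c,m[0]['mask'])],[(.019,.033),(.134,.033)],[.387,.2465]))
plan([.6825,-.123,.30],0,12,.085)
```

```text
[320.3907 188.7289]
0.57 (array([0.3892, 0.2447]), np.float64(0.8643372471353798))
from [0.3877 0.2468 0.2815] yaw 4.610700012915114 to [ 0.6825 -0.123   0.3   ] d -4.610700012915117 |t|max 0.03948316096768343
[0.0, -0.0, 0.4, -0.0327, 0.022, -0.0015, 0.085]
[0.0, -0.0, 0.4, -0.0325, 0.0222, -0.0015, 0.085]
[0.0, -0.0, 0.4, -0.0324, 0.0225, -0.0015, 0.085]
[0.0, -0.0, 0.4, -0.0322, 0.0227, -0.0015, 0.085]
[0.0, -0.0, 0.4, -0.0321, 0.0229, -0.0015, 0.085]
[0.0, -0.0, 0.4, -0.0319, 0.0232, -0.0015, 0.085]
[0.0, -0.0, 0.4, -0.0317, 0.0234, -0.0015, 0.085]
[0.0, -0.0, 0.4, -0.0316, 0.0236, -0.0015, 0.085]
[0.0, -0.0, 0.4, -0.0314, 0.0238, -0.0015, 0.085]
[0.1, -0.0, 0.3, -0.0312, 0.024, -0.0015, 0.085]
[0.0, -0.0, 0.4, -0.0311, 0.0242, -0.0016, 0.085]
[0.1, -0.1, 0.3, -0.031, 0.0244, -0.0016, 0.085]
```

View pics/w3.png

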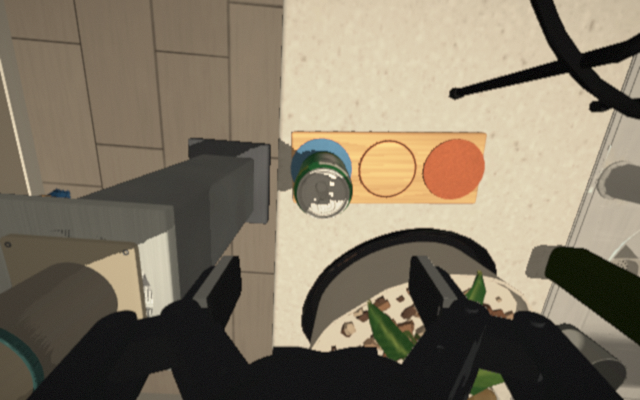

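Request:
{"fn": "step_arm", "kwargs": {
  "increments": [
    [[0,0,0.5,-0.0392,0.0264,-0.0015,0.085],[0,0,0.4,-0.039,0.0268,-0.0015,0.085],[0,0,0.5,-0.0388,0.027,-0.0015,0.085],[0,0,0.5,-0.0386,0.0274,-0.0015,0.085],[0,0,0.4,-0.0384,0.0276,-0.0015,0.085]]
  ]
}}

```text
t: 13.22
position: [0.5335, 0.0601, 0.2847]
orientation: [[-0.04, 0.999, -0.005], [0.999, 0.04, 0.0], [0.0, -0.005, -1.0]]
force: [0.4, 0.4, -0.3]
grip_width: 0.0849
```

Request:
{"fn": "step_arm", "kwargs": {
  "increments": [
    [[0,0,0.5,-0.0382,0.028,-0.0015,0.085],[0,0,0.4,-0.038,0.0282,-0.0015,0.085],[0,0,0.5,-0.0378,0.0284,-0.0015,0.085],[0,0,0.5,-0.0376,0.0288,-0.0015,0.085],[0,0,0.4,-0.0374,0.029,-0.0015,0.085]]
  ]
}}

```text
t: 13.85
position: [0.6806, -0.1251, 0.2916]
orientation: [[0.0, 1.0, -0.005], [1.0, -0.0, 0.002], [0.002, -0.005, -1.0]]
force: [0.2, 0.3, -0.1]
grip_width: 0.085
```

Run:
```python
from h import *
c=camera('wrist');save(c,'w4'); print(proj(c,[.6825,-.123,.099]))
m=cut_out(c,'nutjar_mid')
if m: print(m[0]['score'],fit([(c,m[0]['mask'])],SE['nutjar_mid'],[.6825,-.123]))
print([(r['xyz'],r['score']) for r in place_of(c,'nutjar_mid')][:2]); print(read_state()['position'])
```

```text
[326.4543 177.3287]
0.9 (array([ 0.6818, -0.1226]), np.float64(0.968106872066434))
[]
[ 0.6807 -0.1258  0.2908]
```

View pics/w4.png

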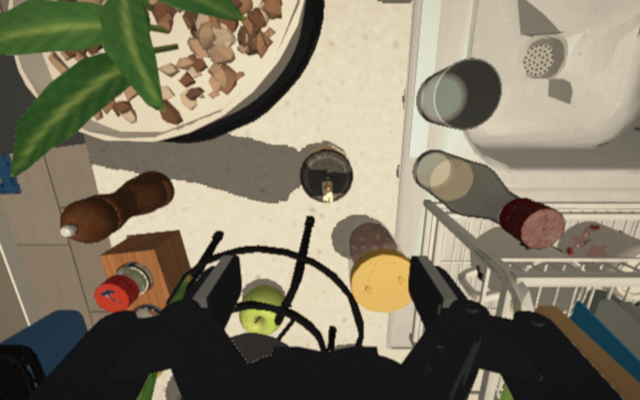

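Request:
{"fn": "step_arm", "kwargs": {
  "increments": [
    [[0,0,0,0.0033,0.0013,0.05,0.085],[0,0,0,0,0,0.06,0.085],[0,0,0,0,0,0.06,0.085],[0,0,0,0,0,0.04,0.085],[0,0,0,0,0,0,0.085]]
  ]
}}

```text
t: 14.62
position: [0.6765, -0.1184, 0.0792]
orientation: [[-0.001, 1.0, -0.012], [1.0, 0.001, 0.004], [0.004, -0.012, -1.0]]
force: [-0.4, 0.7, 0.1]
grip_width: 0.085
```

Request:
{"fn": "step_arm", "kwargs": {
  "increments": [
    [[0,0,0,0,0,0.02,0.085],[0,0,0,0,0,0.01,0.085],[0,0,0,0,0,0,0.085],[0,0,0,0,0,0,0.05],[0,0,0,0,0,0,0.05]]
  ],
  "squeeze": 50
}}

```text
t: 15.25
position: [0.6825, -0.1212, 0.057]
orientation: [[-0.0, 1.0, 0.001], [1.0, 0.0, -0.001], [-0.001, 0.001, -1.0]]
force: [-3.1, 0.3, 6.0]
grip_width: 0.0644
```

Request:
{"fn": "step_arm", "kwargs": {
  "increments": [
    [[0,0,0,0,0,0,0.05],[0,0,0,0,0,0,0.05],[0,0,0,0,0,0,0.05],[0,0,0,0,0,0,0.05],[0,0,0,0,0,0,0.05]]
  ]
}}

```text
t: 15.88
position: [0.6825, -0.1212, 0.057]
orientation: [[-0.0, 1.0, 0.001], [1.0, 0.0, -0.001], [-0.001, 0.001, -1.0]]
force: [-3.2, 1.0, 5.9]
grip_width: 0.0642
```

Request:
{"fn": "step_arm", "kwargs": {
  "increments": [
    [[0,0,0,0,0,-0.015,0.05],[0,0,0,0,0,-0.05,0.05],[0,0,0,0,0,-0.06,0.05],[0,0,0,0,0,-0.06,0.05],[0,0,0,0,0,-0.05,0.05]]
  ],
  "squeeze": 60
}}

```text
t: 16.5
position: [0.6825, -0.1208, 0.2933]
orientation: [[-0.0, 1.0, 0.002], [1.0, 0.0, -0.0], [-0.0, 0.002, -1.0]]
force: [1.4, -0.4, -4.1]
grip_width: 0.0636
```

Run:
```python
from h import *
plan([.576,.2615,.30],4.6,10,.05)
```

```text
from [ 0.6825 -0.1208  0.2933] yaw 0.012249176434746878 to [0.576  0.2615 0.3   ] d 4.587750823565258 |t|max 0.03974242066105184
[0.0, 0.0, -0.5, 0.0382, -0.0106, -0.0007, 0.05]
[0.0, 0.0, -0.5, 0.0383, -0.0103, -0.0007, 0.05]
[0.0, 0.0, -0.4, 0.0384, -0.01, -0.0007, 0.05]
[0.0, 0.0, -0.5, 0.0385, -0.0097, -0.0007, 0.05]
[0.0, 0.0, -0.4, 0.0386, -0.0094, -0.0007, 0.05]
[0.0, 0.0, -0.5, 0.0386, -0.0091, -0.0007, 0.05]
[0.0, 0.0, -0.4, 0.0387, -0.0088, -0.0007, 0.05]
[0.0, 0.0, -0.5, 0.0388, -0.0085, -0.0007, 0.05]
[0.1, 0.0, -0.4, 0.0389, -0.0081, -0.0008, 0.05]
[0.0, 0.0, -0.5, 0.0389, -0.0079, -0.0007, 0.05]
```

Request:
{"fn": "step_arm", "kwargs": {
  "increments": [
    [[0,0,-0.5,0.0382,-0.0106,-0.0007,0.05],[0,0,-0.5,0.0383,-0.0103,-0.0007,0.05],[0,0,-0.4,0.0384,-0.01,-0.0007,0.05],[0,0,-0.5,0.0385,-0.0097,-0.0007,0.05],[0,0,-0.4,0.0386,-0.0094,-0.0007,0.05]]
  ]
}}

```text
t: 17.12
position: [0.6283, 0.0716, 0.2937]
orientation: [[-0.04, 0.999, -0.0], [0.999, 0.04, 0.0], [0.0, -0.0, -1.0]]
force: [0.3, 0.0, -3.9]
grip_width: 0.064
```

Request:
{"fn": "step_arm", "kwargs": {
  "increments": [
    [[0,0,-0.5,0.0386,-0.0091,-0.0007,0.05],[0,0,-0.4,0.0387,-0.0088,-0.0007,0.05],[0,0,-0.5,0.0388,-0.0085,-0.0007,0.05],[0,0,-0.4,0.0389,-0.0081,-0.0008,0.05],[0,0,-0.5,0.0389,-0.0079,-0.0007,0.05]]
  ]
}}

```text
t: 17.75
position: [0.575, 0.2627, 0.2973]
orientation: [[-0.081, 0.997, -0.0], [0.997, 0.081, 0.0], [0.0, -0.0, -1.0]]
force: [0.7, 0.1, -3.6]
grip_width: 0.0638
```

Request:
{"fn": "step_arm", "kwargs": {
  "increments": [
    [[0,0,0,0,0,0.04,0.05],[0,0,0,0,0,0.055,0.05],[0,0,0,0,0,0.055,0.05],[0,0,0,0,0,0.045,0.05],[0,0,0,0,0,0,0.05]]
  ]
}}

```text
t: 18.38
position: [0.5711, 0.26, 0.0976]
orientation: [[-0.08, 0.997, -0.011], [0.997, 0.08, -0.003], [-0.003, -0.011, -1.0]]
force: [-0.4, -0.5, -3.6]
grip_width: 0.0638
```

Request:
{"fn": "step_arm", "kwargs": {
  "increments": [
    [[0,0,0,0,0,0,0.05],[0,0,0,0,0,0.01,0.05],[0,0,0,0,0,0.004,0.05],[0,0,0,0,0,0,0.05],[0,0,0,0,0,0,0.05]]
  ]
}}

```text
t: 19.0
position: [0.576, 0.2616, 0.0886]
orientation: [[-0.08, 0.997, 0.0], [0.997, 0.08, 0.0], [0.0, 0.0, -1.0]]
force: [0.9, -0.5, -3.3]
grip_width: 0.0637
```

Request:
{"fn": "step_arm", "kwargs": {
  "increments": [
    [[0,0,0,0.001,0,0.005,0.05],[0,0,0,0,0,0.004,0.05],[0,0,0,0,0,0.002,0.05],[0,0,0,0,0,0,0.05],[0,0,0,0,0,0,0.05]]
  ]
}}

```text
t: 19.62
position: [0.5758, 0.2625, 0.0772]
orientation: [[-0.08, 0.997, 0.0], [0.997, 0.08, 0.0], [0.0, 0.0, -1.0]]
force: [0.9, -0.1, -4.5]
grip_width: 0.0639
```

Request:
{"fn": "step_arm", "kwargs": {
  "increments": [
    [[0,0,0,0,0,0.001,0.05],[0,0,0,0,0,0,0.05],[0,0,0,0,0,0.0007,0.05],[0,0,0,0,0,0,0.05],[0,0,0,0,0,0,0.05]]
  ]
}}

```text
t: 20.25
position: [0.5758, 0.2626, 0.0762]
orientation: [[-0.08, 0.997, 0.0], [0.997, 0.08, 0.0], [0.0, 0.0, -1.0]]
force: [-1.5, -0.4, 2.1]
grip_width: 0.064
```

Seated on the coaster. Release and rise.

Request:
{"fn": "step_arm", "kwargs": {
  "increments": [
    [[0,0,0,0,0,0,0.085],[0,0,0,0,0,0,0.085],[0,0,0,0,0,0,0.085],[0,0,0,0,0,0,0.085],[0,0,0,0,0,-0.02,0.085]]
  ]
}}

```text
t: 20.88
position: [0.574, 0.2619, 0.0938]
orientation: [[-0.08, 0.997, -0.004], [0.997, 0.08, -0.001], [-0.001, -0.004, -1.0]]
force: [-0.1, 0.8, -0.4]
grip_width: 0.0845
```

Request:
{"fn": "step_arm", "kwargs": {
  "increments": [
    [[0,0,0,0,0,-0.05,0.085],[0,0,0,0,0,-0.055,0.085],[0,0,0,0,0,-0.055,0.085],[0,0,0,0,0,-0.035,0.085],[0,0,0,0,0,0,0.085]]
  ]
}}

```text
t: 21.5
position: [0.5779, 0.2633, 0.2951]
orientation: [[-0.081, 0.997, 0.008], [0.997, 0.08, 0.003], [0.002, 0.008, -1.0]]
force: [1.4, -0.6, 0.0]
grip_width: 0.0849
```

Run:
```python
from h import *
c=camera('wrist');save(c,'w5'); print(proj(c,[.576,.2615,.118]))
m=cut_out(c,'nutjar_mid')
if m: print(m[0]['score'],fit([(c,m[0]['mask'])],[(.019,.032),(.118,.032)],[.576,.2615]))
plan([.4195,-.161,.30],0,12,.085)
```

```text
[320.9665 183.4909]
from [0.5757 0.2625 0.2904] yaw 4.609686167807136 to [ 0.4195 -0.161   0.3   ] d -4.609686167807141 |t|max 0.03769575572925949
[0.0, -0.0, 0.4, -0.0341, -0.0158, -0.0008, 0.085]
[0.0, -0.0, 0.4, -0.0342, -0.0156, -0.0008, 0.085]
[0.0, -0.0, 0.4, -0.0344, -0.0153, -0.0008, 0.085]
[0.0, -0.0, 0.4, -0.0345, -0.0151, -0.0008, 0.085]
[0.0, -0.0, 0.4, -0.0346, -0.0149, -0.0008, 0.085]
[0.0, -0.0, 0.4, -0.0347, -0.0146, -0.0008, 0.085]
[0.0, -0.0, 0.4, -0.0347, -0.0144, -0.0008, 0.085]
[0.0, -0.0, 0.4, -0.0349, -0.0141, -0.0008, 0.085]
[0.0, -0.0, 0.4, -0.0349, -0.0139, -0.0008, 0.085]
[0.0, -0.0, 0.3, -0.035, -0.0136, -0.0008, 0.085]
[0.0, -0.0, 0.4, -0.0351, -0.0134, -0.0008, 0.085]
[0.0, -0.0, 0.3, -0.0353, -0.0132, -0.0008, 0.085]
```

View pics/w5.png

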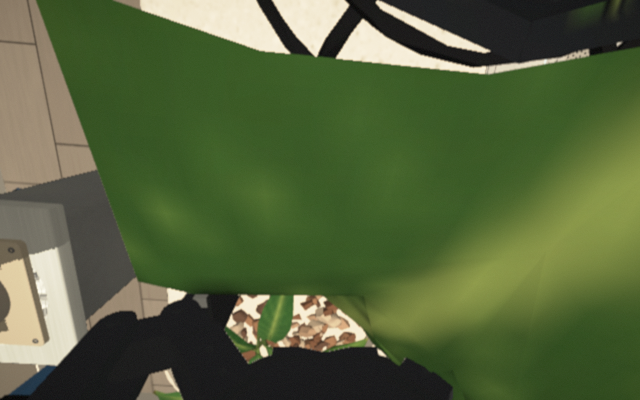

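Request:
{"fn": "step_arm", "kwargs": {
  "increments": [
    [[0,0,0.5,-0.0409,-0.019,-0.001,0.085],[0,0,0.5,-0.0411,-0.0186,-0.001,0.085],[0,0,0.4,-0.0413,-0.0183,-0.001,0.085],[0,0,0.5,-0.0415,-0.018,-0.001,0.085],[0,0,0.4,-0.0416,-0.0176,-0.001,0.085]]
  ]
}}

```text
t: 22.22
position: [0.4956, 0.0495, 0.2932]
orientation: [[-0.04, 0.999, -0.004], [0.999, 0.04, -0.0], [0.0, -0.004, -1.0]]
force: [0.4, 1.0, 0.7]
grip_width: 0.0847
```

Request:
{"fn": "step_arm", "kwargs": {
  "increments": [
    [[0,0,0.5,-0.0417,-0.0172,-0.001,0.085],[0,0,0.5,-0.0419,-0.0169,-0.001,0.085],[0,0,0.4,-0.042,-0.0166,-0.001,0.085],[0,0,0.5,-0.0421,-0.0162,-0.001,0.085],[0,0,0.4,-0.0422,-0.0159,-0.001,0.085]]
  ]
}}

```text
t: 22.85
position: [0.4179, -0.1618, 0.2983]
orientation: [[-0.0, 1.0, -0.003], [1.0, 0.0, 0.002], [0.002, -0.003, -1.0]]
force: [-0.5, 0.6, 0.5]
grip_width: 0.0852
```

Run:
```python
from h import *
c=camera('wrist');save(c,'w6'); print(proj(c,[.4195,-.161,.17]),read_state()['position'])
m=cut_out(c,'mill_mid')
if m: print(m[0]['score'],fit([(c,m[0]['mask'])],SE['mill_mid'],[.4195,-.161]))
T=camera('top');save(T,'top2')
m=cut_out(T,'nutjar_mid')
if m: print(m[0]['score'],fit([(T,m[0]['mask'])],[(.019,.032),(.118,.032)],[.576,.2615]))
m=cut_out(T,'can_mid')
if m: print(m[0]['score'],fit([(T,m[0]['mask'])],[(.019,.033),(.134,.033)],[.387,.2465]))
```

```text
[325.8955 192.8032] [ 0.4168 -0.1659  0.2985]
0.85 (array([ 0.4196, -0.1588]), np.float64(0.8688182479980587))
0.57 (array([0.5744, 0.2613]), np.float64(0.9632778203609504))
0.75 (array([0.3903, 0.2378]), np.float64(0.8988693070557766))
```

View pics/w6.png

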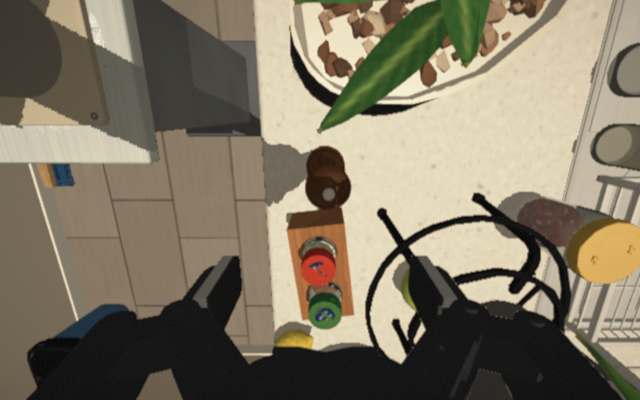

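View pics/top2.png

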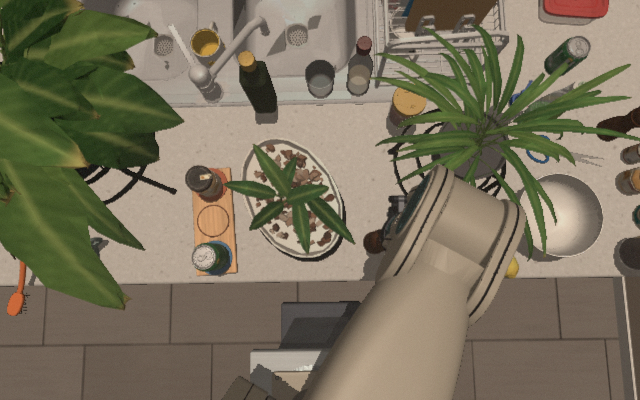

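Request:
{"fn": "step_arm", "kwargs": {
  "increments": [
    [[0,0,0,0.0054,0.0037,0.04,0.085],[0,0,0,0,0,0.05,0.085],[0,0,0,0,0,0.05,0.085],[0,0,0,0,0,0.03,0.085],[0,0,0,0,0,0.0075,0.085]]
  ],
  "squeeze": 35
}}

```text
t: 23.72
position: [0.4214, -0.1533, 0.1203]
orientation: [[-0.002, 1.0, -0.005], [1.0, 0.002, 0.003], [0.003, -0.005, -1.0]]
force: [-0.2, 0.2, -0.3]
grip_width: 0.085
```

Request:
{"fn": "step_arm", "kwargs": {
  "increments": [
    [[0,0,0,0,0,0,0.085],[0,0,0,0,0,0,0.085],[0,0,0,0,0,0,0.065],[0,0,0,0,0,0,0.065],[0,0,0,0,0,0,0.03]]
  ]
}}

```text
t: 24.35
position: [0.4235, -0.1559, 0.1234]
orientation: [[0.0, 1.0, 0.0], [1.0, -0.0, -0.0], [-0.0, 0.0, -1.0]]
force: [0.4, -0.6, 0.4]
grip_width: 0.0478
```

Request:
{"fn": "step_arm", "kwargs": {
  "increments": [
    [[0,0,0,0,0,0,0.03],[0,0,0,0,0,0,0.03],[0,0,0,0,0,0,0.03],[0,0,0,0,0,0,0.03],[0,0,0,0,0,0,0.03]]
  ]
}}

```text
t: 24.98
position: [0.4239, -0.1561, 0.1237]
orientation: [[-0.0, 1.0, 0.001], [1.0, 0.0, -0.001], [-0.001, 0.001, -1.0]]
force: [-0.7, 0.4, 5.2]
grip_width: 0.0459
```

Run:
```python
from h import *
T=camera('top'); print(proj(T,[.387,.2465,.134]),proj(T,[.387,.2465,.019]),read_state()['position'])
im=T['image'][160:285,180:250]; cv2.imwrite('pics/b3.png',cv2.resize(im,None,fx=4.5,fy=4.5,interpolation=cv2.INTER_CUBIC))
```

```text
[200.238  258.2961] [214.3091 257.4493] [ 0.4239 -0.1561  0.1237]
```

View pics/b3.png

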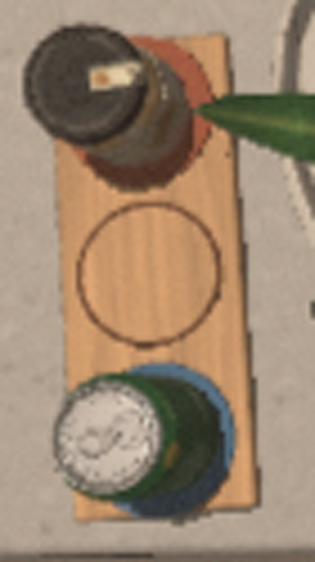

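Run:
```python
from h import *
S=camera('side'); T=camera('top');save(S,'s3')
im=cv2.resize(S['image'][100:220,180:300],None,fx=5,fy=5,interpolation=cv2.INTER_CUBIC)
im2=cv2.resize(T['image'][160:285,180:250],None,fx=4.5,fy=4.5,interpolation=cv2.INTER_CUBIC)
def dr(im,c,o,s,x,y,z,r,col):
    P=np.array([proj(c,[x+r*np.cos(a),y+r*np.sin(a),z]) for a in A]); q=((P+.5-o)*s).astype(np.int32); cv2.polylines(im,[q],True,col,1)
for im_,c,o,s in((im,S,(180,100),5),(im2,T,(180,160),4.5)):
    for (x,y,col) in((.3875,.2465,(0,0,255)),):
        dr(im_,c,o,s,x,y,.019,.033,col);dr(im_,c,o,s,x,y,.134,.027,col);dr(im_,c,o,s,x,y,.019,.044,(255,255,0))
    dr(im_,c,o,s,.576,.2615,.019,.044,(255,255,0)); dr(im_,c,o,s,.576,.2615,.118,.032,(0,0,255)); dr(im_,c,o,s,.4815,.254,.015,.039,(255,0,255))
cv2.imwrite('pics/s3z.png',im);cv2.imwrite('pics/t3z.png',im2)
```

```text
(no output)
```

View pics/s3z.png

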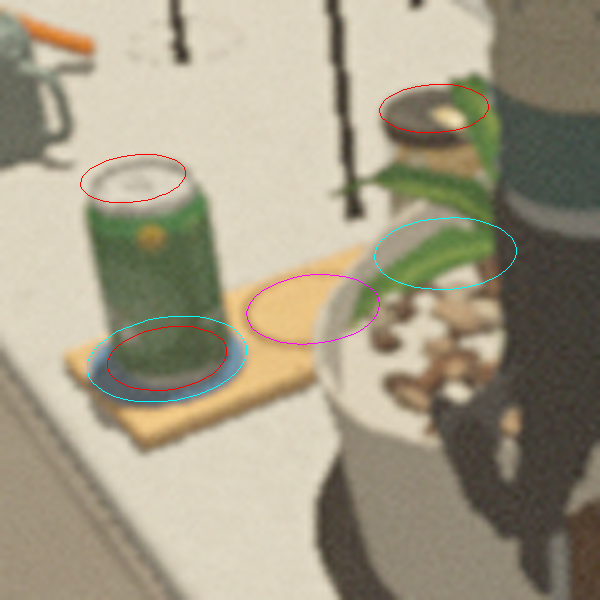

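View pics/t3z.png

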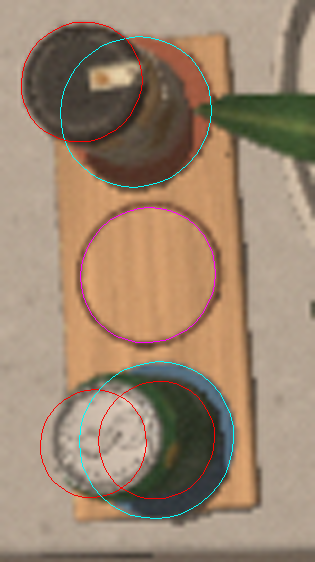

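Request:
{"fn": "step_arm", "kwargs": {
  "increments": [
    [[0,0,0,0,0,-0.015,0.03],[0,0,0,0,0,-0.05,0.03],[0,0,0,0,0,-0.06,0.03],[0,0,0,0,0,-0.06,0.03],[0,0,0,0,0,-0.06,0.03]]
  ],
  "squeeze": 40
}}

```text
t: 25.75
position: [0.4227, -0.1553, 0.3701]
orientation: [[-0.0, 1.0, -0.0], [1.0, 0.0, 0.0], [0.0, -0.0, -1.0]]
force: [1.2, -0.9, -2.0]
grip_width: 0.0458
```

Run:
```python
from h import *
c=camera('wrist');save(c,'w7')
plan([.482,.254,.365],94.6,10,.03,yawdir=1)
```

```text
from [ 0.4259 -0.157   0.3791] yaw 0.018923383080134273 to [0.482 0.254 0.365] d 94.58107661691986 |t|max 0.04153721223192525
[0.0, 0.1, -9.5, 0.0411, 0.0056, 0.0012, 0.03]
[0.0, 0.1, -9.5, 0.0396, 0.0123, 0.0013, 0.03]
[0.0, 0.1, -9.4, 0.037, 0.0187, 0.0014, 0.03]
[0.0, 0.1, -9.5, 0.0335, 0.0245, 0.0014, 0.03]
[0.0, 0.1, -9.4, 0.029, 0.0297, 0.0015, 0.03]
[0.0, 0.1, -9.5, 0.0238, 0.034, 0.0015, 0.03]
[0.1, 0.1, -9.4, 0.0178, 0.0374, 0.0015, 0.03]
[0.0, 0.1, -9.5, 0.0114, 0.0399, 0.0015, 0.03]
[0.1, 0.1, -9.4, 0.0047, 0.0412, 0.0015, 0.03]
[0.0, 0.1, -9.5, -0.0021, 0.0414, 0.0015, 0.03]
```

View pics/w7.png

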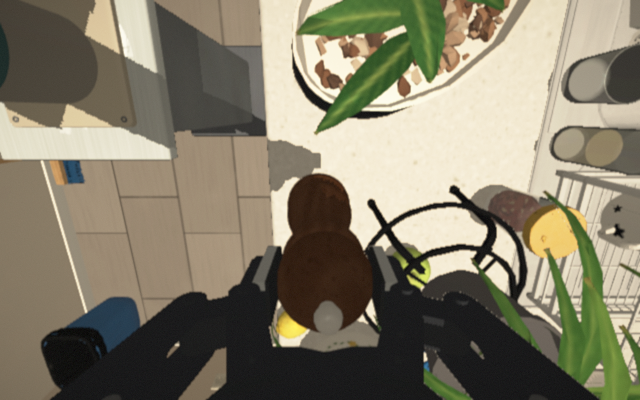

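Request:
{"fn": "step_arm", "kwargs": {
  "increments": [
    [[0,0,-9.5,0.0411,0.0056,0.001,0.03],[0,0,-9.5,0.0396,0.0123,0.001,0.03],[0,0,-9.4,0.037,0.0187,0.001,0.03],[0,0,-9.5,0.0335,0.0245,0,0.03],[0,0,-9.4,0.029,0.0297,0,0.03]]
  ]
}}

```text
t: 26.42
position: [0.451, 0.0512, 0.3648]
orientation: [[-0.739, 0.674, -0.001], [0.674, 0.739, 0.0], [0.001, -0.0, -1.0]]
force: [0.3, -0.8, -2.5]
grip_width: 0.0457
```

Request:
{"fn": "step_arm", "kwargs": {
  "increments": [
    [[0,0,-9.5,0.0238,0.034,0,0.03],[0,0,-9.4,0.0178,0.0374,0,0.03],[0,0,-9.5,0.0114,0.0399,0,0.03],[0,0,-9.4,0.0047,0.0412,0,0.03],[0,0,-9.5,-0.0021,0.0414,0,0.03]]
  ]
}}

```text
t: 27.05
position: [0.479, 0.2565, 0.3647]
orientation: [[-0.996, -0.086, -0.001], [-0.086, 0.996, -0.0], [0.001, -0.0, -1.0]]
force: [0.3, -0.5, -1.9]
grip_width: 0.0458
```

Request:
{"fn": "step_arm", "kwargs": {
  "increments": [
    [[0,0,0,0,0,0,0.03],[0,0,0,0,0,0.03,0.03],[0,0,0,0,0,0.03,0.03],[0,0,0,0,0,0,0.03],[0,0,0,0,0,0,0.03]]
  ]
}}

```text
t: 27.68
position: [0.4797, 0.2548, 0.3061]
orientation: [[-0.997, -0.079, 0.001], [-0.079, 0.997, 0.0], [-0.001, 0.0, -1.0]]
force: [0.4, 0.1, -2.0]
grip_width: 0.046
```

Run:
```python
from h import *
c=camera('wrist');save(c,'w8'); T=camera('top'); save(T,'t8')
S=camera('side');save(S,'s8');print(read_state()['position'])
x=np.hstack([cv2.resize(c['image'][:300],(400,187)),cv2.resize(T['image'][120:307,100:500],(400,187))])
cv2.imwrite('pics/c8.png',np.vstack([c['image'][:300],np.hstack([T['image'][120:320,150:350],S['image'][60:260,150:350],S['image'][60:260,200:440]])]))
```

```text
[0.4803 0.2553 0.3068]
```

View pics/c8.png

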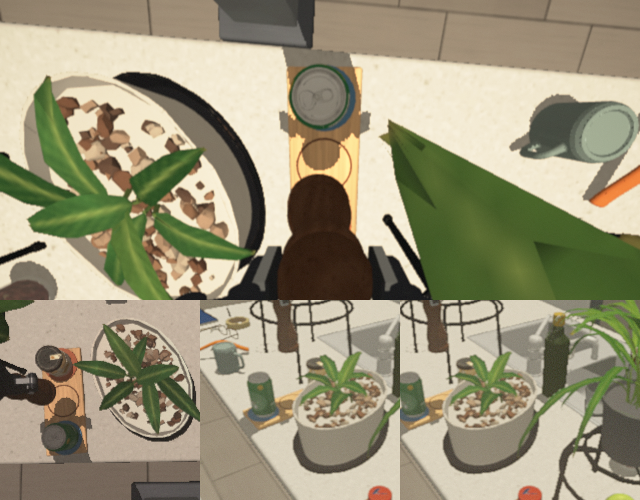

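Run:
```python
from h import *
c=camera('wrist');s=read_state();p=s['position'];R=s['orientation']
im=c['image'].copy()
print(R)
for d,col in((-.0045,(0,0,255)),(0,(0,255,0))):
  for dy in (0,):
    for h,r in((-.1237,.029),(-.1237+.159,.0245),(-.1237+.17,.006)):
        P=np.array([proj(c,p+R@np.array([d+r*np.cos(a),dy+r*np.sin(a),-h])) for a in A]); cv2.polylines(im,[(P+.5).astype(np.int32)],True,col,1)
cv2.imwrite('pics/w9.png',cv2.resize(im[150:400,200:440],None,fx=2.4,fy=2.4))
```

```text
[[-0.9968 -0.08    0.0026]
 [-0.08    0.9968  0.0009]
 [-0.0026  0.0007 -1.    ]]
```

View pics/w9.png

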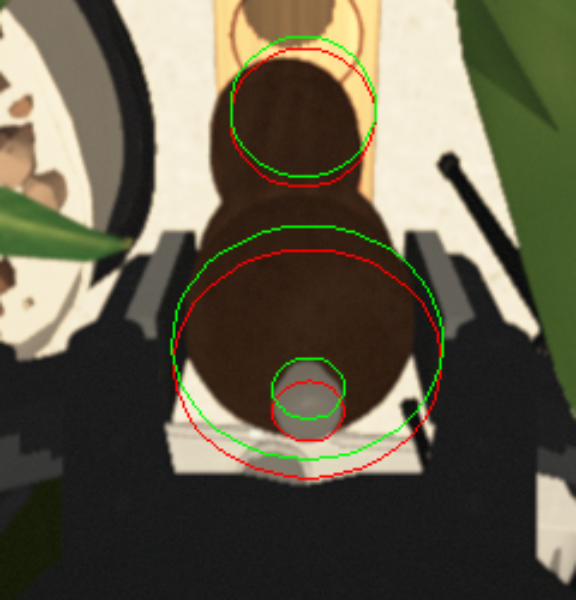

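Request:
{"fn": "step_arm", "kwargs": {
  "increments": [
    [[0,0,0,0.004,0.002,0.03,0.03],[0,0,0,0,0,0.045,0.03],[0,0,0,0,0,0.045,0.03],[0,0,0,0,0,0.027,0.03],[0,0,0,0,0,0,0.03]]
  ]
}}

```text
t: 28.5
position: [0.4736, 0.2562, 0.1563]
orientation: [[-0.997, -0.08, -0.004], [-0.08, 0.997, -0.002], [0.005, -0.001, -1.0]]
force: [0.1, -0.6, -1.6]
grip_width: 0.046
```

Request:
{"fn": "step_arm", "kwargs": {
  "increments": [
    [[0,0,0,0,0,0,0.03],[0,0,0,0,0,0,0.03],[0,0,0,0,0,0,0.03],[0,0,0,0,0,0,0.03],[0,0,0,0,0,0,0.03]]
  ]
}}

```text
t: 29.12
position: [0.4754, 0.2569, 0.1582]
orientation: [[-0.997, -0.08, 0.0], [-0.08, 0.997, 0.0], [-0.0, 0.0, -1.0]]
force: [-0.6, 0.3, -1.8]
grip_width: 0.0459
```

Run:
```python
from h import *
c=camera('wrist');s=read_state();p=s['position'];R=s['orientation'];print(p)
def ov(c,im,X,r,col):
    P=np.array([proj(c,np.array(X)+[r*np.cos(a),r*np.sin(a),0]) for a in A]); cv2.polylines(im,[(P+.5).astype(np.int32)],True,col,1)
ims=[]
for n in('wrist','top','side'):
    c=camera(n);im=c['image'].copy()
    ov(c,im,[.4818,.2535,.015],.039,(255,0,255)); ov(c,im,[.4818,.2535,p[2]-.1237],.029,(0,0,255)); ov(c,im,[.4818,.2535,p[2]+.0463],.006,(0,0,255)) 
    ims.append(im)
cv2.imwrite('pics/c10.png',np.hstack([cv2.resize(ims[0][60:400,200:440],None,fx=1.75,fy=1.75),cv2.resize(ims[2][60:260,200:330],None,fx=2.9,fy=2.975)[:595]]))
cv2.imwrite('pics/t10.png',cv2.resize(ims[1][150:290,150:300],None,fx=4,fy=4))
```

```text
[0.4753 0.2569 0.1581]
```

View pics/c10.png

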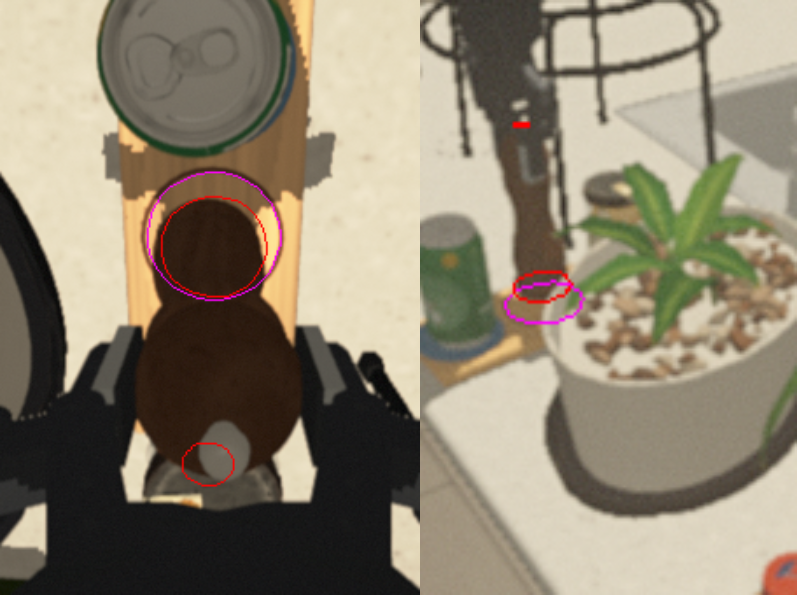

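View pics/t10.png

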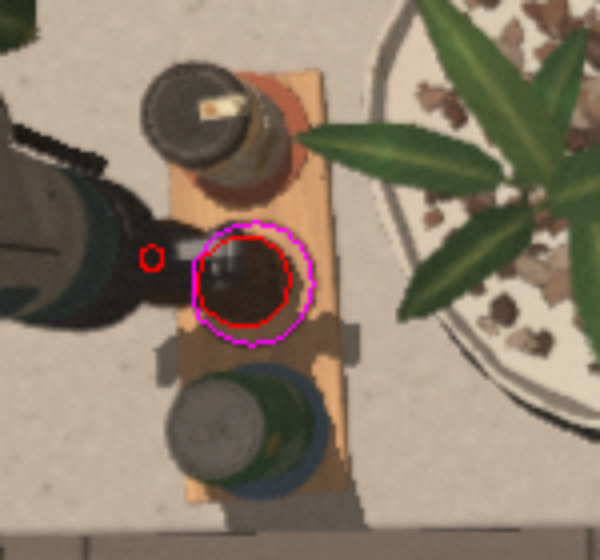

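Request:
{"fn": "step_arm", "kwargs": {
  "increments": [
    [[0,0,0,0,0,0.007,0.03],[0,0,0,0,0,0.007,0.03],[0,0,0,0,0,0.003,0.03],[0,0,0,0,0,0,0.03],[0,0,0,0,0,0,0.03]]
  ]
}}

```text
t: 29.95
position: [0.4754, 0.257, 0.1411]
orientation: [[-0.997, -0.08, 0.0], [-0.08, 0.997, 0.0], [-0.0, 0.0, -1.0]]
force: [-0.2, -0.6, -1.2]
grip_width: 0.046
```

Request:
{"fn": "step_arm", "kwargs": {
  "increments": [
    [[0,0,0,0,0,0.001,0.03],[0,0,0,0,0,0.001,0.03],[0,0,0,0,0,0,0.03],[0,0,0,0,0,0,0.03],[0,0,0,0,0,0,0.03]]
  ]
}}

```text
t: 30.58
position: [0.4753, 0.2569, 0.139]
orientation: [[-0.997, -0.08, 0.0], [-0.08, 0.997, 0.0], [-0.0, 0.0, -1.0]]
force: [0.6, -0.1, -1.0]
grip_width: 0.0457
```

Request:
{"fn": "step_arm", "kwargs": {
  "increments": [
    [[0,0,0,0,0,0.0007,0.03],[0,0,0,0,0,0,0.03],[0,0,0,0,0,0.0007,0.03],[0,0,0,0,0,0,0.03],[0,0,0,0,0,0,0.03]]
  ],
  "squeeze": 20
}}

```text
t: 31.2
position: [0.4763, 0.257, 0.1388]
orientation: [[-0.997, -0.08, 0.002], [-0.08, 0.997, 0.0], [-0.002, 0.0, -1.0]]
force: [-0.5, -0.9, 4.9]
grip_width: 0.0464
```

Request:
{"fn": "step_arm", "kwargs": {
  "increments": [
    [[0,0,0,0,0,0,0.049],[0,0,0,0,0,0,0.051],[0,0,0,0,0,0,0.055],[0,0,0,0,0,0,0.065],[0,0,0,0,0,0,0.075]]
  ]
}}

```text
t: 31.82
position: [0.4752, 0.2569, 0.1375]
orientation: [[-0.997, -0.08, -0.0], [-0.08, 0.997, -0.0], [0.0, -0.0, -1.0]]
force: [0.9, 0.9, 0.1]
grip_width: 0.0748
```

Request:
{"fn": "step_arm", "kwargs": {
  "increments": [
    [[0,0,0,0,0,0,0.078],[0,0,0,0,0,-0.02,0.078],[0,0,0,0,0,-0.04,0.078],[0,0,0,0,0,-0.05,0.078],[0,0,0,0,0,-0.05,0.078]]
  ]
}}

```text
t: 32.45
position: [0.475, 0.2568, 0.2989]
orientation: [[-0.997, -0.08, -0.0], [-0.08, 0.997, -0.0], [0.0, -0.0, -1.0]]
force: [1.0, 0.1, -0.4]
grip_width: 0.0778
```

Run:
```python
from h import *
def ov(c,im,X,r,col):
    P=np.array([proj(c,np.array(X)+[r*np.cos(a),r*np.sin(a),0]) for a in A]); cv2.polylines(im,[(P+.5).astype(np.int32)],True,col,1)
ims=[]
for n in('wrist','side'):
    c=camera(n);im=c['image'].copy()
    ov(c,im,[.4818,.2535,.015],.029,(0,0,255)); ov(c,im,[.4818,.2535,.185],.006,(0,0,255)) 
    ims.append(im)
cv2.imwrite('pics/c11.png',np.hstack([cv2.resize(ims[0][60:400,200:440],None,fx=1.75,fy=1.75),cv2.resize(ims[1][60:260,200:330],None,fx=2.9,fy=2.975)[:595]]))
plan([.409,-.274,.30],7,12,.065,yawdir=1)
```

```text
from [0.4788 0.2583 0.3046] yaw 94.61550739492415 to [ 0.409 -0.274  0.3  ] d -87.61550739492415 |t|max 0.04479430767407841
[0.1, 0.0, 7.3, 0.0094, -0.0437, 0.0001, 0.065]
[0.1, 0.0, 7.3, 0.0037, -0.0446, 0.0002, 0.065]
[0.1, 0.0, 7.3, -0.002, -0.0447, 0.0003, 0.065]
[0.1, 0.1, 7.3, -0.0076, -0.0441, 0.0003, 0.065]
[0.0, 0.0, 7.3, -0.0132, -0.0428, 0.0004, 0.065]
[0.1, 0.1, 7.3, -0.0185, -0.0407, 0.0004, 0.065]
[0.0, 0.0, 7.3, -0.0235, -0.0381, 0.0004, 0.065]
[0.1, 0.1, 7.3, -0.0282, -0.0348, 0.0005, 0.065]
[0.0, 0.0, 7.3, -0.0323, -0.0309, 0.0004, 0.065]
[0.1, 0.1, 7.3, -0.036, -0.0265, 0.0005, 0.065]
[0.0, 0.0, 7.3, -0.0391, -0.0217, 0.0004, 0.065]
[0.1, 0.1, 7.3, -0.0415, -0.0166, 0.0004, 0.065]
```

View pics/c11.png

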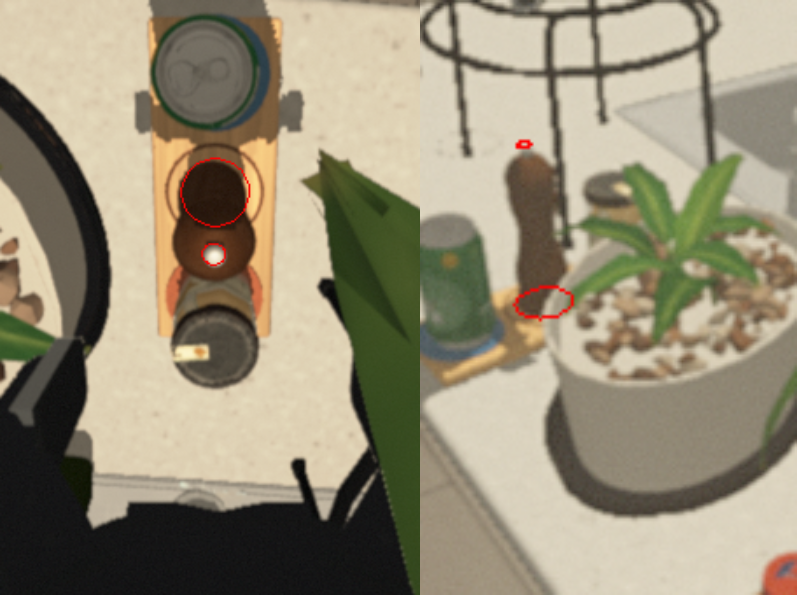

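Request:
{"fn": "step_arm", "kwargs": {
  "increments": [
    [[0,0,7.3,0.0094,-0.0437,0,0.065],[0,0,7.3,0.0037,-0.0446,0,0.065],[0,0,7.3,-0.002,-0.0447,0,0.065],[0,0,7.3,-0.0076,-0.0441,0,0.065],[0,0,7.3,-0.0132,-0.0428,0,0.065]]
  ]
}}

```text
t: 33.17
position: [0.4456, 0.0338, 0.2971]
orientation: [[-0.847, 0.532, -0.0], [0.532, 0.847, -0.0], [0.0, -0.0, -1.0]]
force: [1.4, 0.2, 0.3]
grip_width: 0.065
```

Request:
{"fn": "step_arm", "kwargs": {
  "increments": [
    [[0,0,7.3,-0.0185,-0.0407,0,0.065],[0,0,7.3,-0.0235,-0.0381,0,0.065],[0,0,7.3,-0.0282,-0.0348,0,0.065],[0,0,7.3,-0.0323,-0.0309,0,0.065],[0,0,7.3,-0.036,-0.0265,0,0.065]]
  ]
}}

```text
t: 33.8
position: [0.4165, -0.188, 0.2971]
orientation: [[-0.364, 0.931, -0.0], [0.931, 0.364, 0.0], [0.0, -0.0, -1.0]]
force: [-0.1, -0.1, -0.4]
grip_width: 0.0651
```

Request:
{"fn": "step_arm", "kwargs": {
  "increments": [
    [[0,0,7.3,-0.0391,-0.0217,0,0.065],[0,0,7.3,-0.0415,-0.0166,0,0.065],[0,0,0,0,0,0,0.065],[0,0,0,0,0,0,0.065],[0,0,0,0,0,0,0.065]]
  ]
}}

```text
t: 34.42
position: [0.4055, -0.2742, 0.2974]
orientation: [[-0.124, 0.992, -0.0], [0.992, 0.124, 0.001], [0.001, -0.0, -1.0]]
force: [-0.6, -0.5, 0.2]
grip_width: 0.0649
```

Run:
```python
from h import *
c=camera('wrist');s=read_state();print(s['position']);im=c['image'].copy()
def ov(c,im,X,r,col):
    P=np.array([proj(c,np.array(X)+[r*np.cos(a),r*np.sin(a),0]) for a in A]); cv2.polylines(im,[(P+.5).astype(np.int32)],True,col,1)
for t in('spice_red_mid','spice_green_mid'):
    m=cut_out(c,t)
    if m: print(t,m[0]['score'],fit([(c,m[0]['mask'])],SE[t],[.4105,-.273] if 'red' in t else [.418,-.342]))
ov(c,im,[.4105,-.273,.121],.0225,(255,255,255)); ov(c,im,[.418,-.342,.118],.023,(255,255,255))
cv2.imwrite('pics/w12.png',im)
```

```text
[ 0.4056 -0.2743  0.2976]
spice_red_mid 0.78 (array([ 0.409 , -0.2737]), np.float64(0.9542060511890889))
spice_green_mid 0.83 (array([ 0.4176, -0.3432]), np.float64(0.9635954292510939))
```

View pics/w12.png

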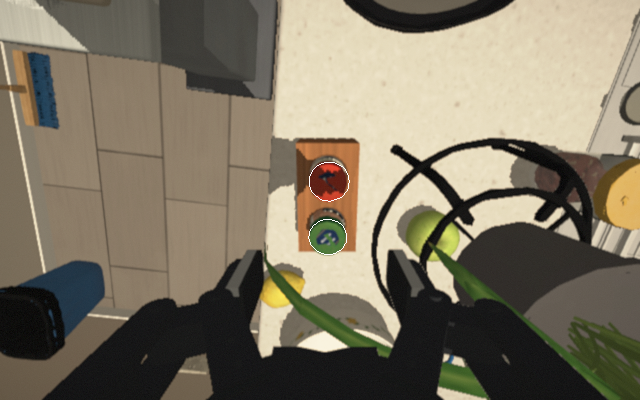

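Request:
{"fn": "step_arm", "kwargs": {
  "increments": [
    [[0,0,0,0.0003,0.0042,0.04,0.065],[0,0,0,0,0,0.055,0.065],[0,0,0,0,0,0.055,0.065],[0,0,0,0,0,0.035,0.065],[0,0,0,0,0,0,0.065]]
  ],
  "squeeze": 25
}}

```text
t: 35.2
position: [0.4074, -0.272, 0.1099]
orientation: [[-0.123, 0.992, -0.005], [0.992, 0.123, 0.005], [0.005, -0.005, -1.0]]
force: [0.1, 0.2, 0.3]
grip_width: 0.0652
```

Request:
{"fn": "step_arm", "kwargs": {
  "increments": [
    [[0,0,0,0,0,0.015,0.065],[0,0,0,0,0,0.014,0.065],[0,0,0,0,0,0,0.065],[0,0,0,0,0,0,0.065],[0,0,0,0,0,0,0.065]]
  ]
}}

```text
t: 35.83
position: [0.4101, -0.275, 0.0843]
orientation: [[-0.122, 0.993, 0.001], [0.993, 0.122, -0.001], [-0.001, 0.001, -1.0]]
force: [0.0, -0.5, -0.9]
grip_width: 0.065
```

Run:
```python
from h import *
c=camera('wrist');s=read_state();print(s['position']);save(c,'w13')
S=camera('side'); cv2.imwrite('pics/c13.png',np.hstack([c['image'][100:400,150:490],cv2.resize(S['image'][180:330,250:450],None,fx=2,fy=2)]))
```

```text
[ 0.4101 -0.2749  0.0842]
```

View pics/c13.png

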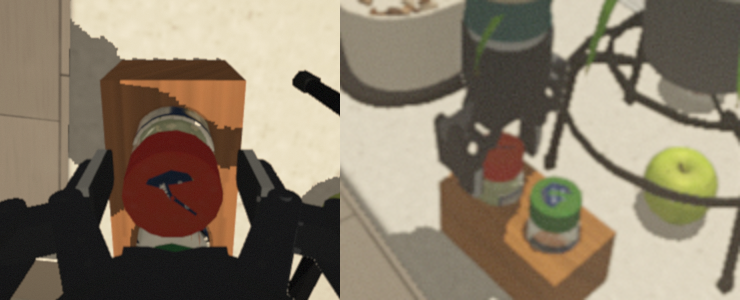

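Request:
{"fn": "step_arm", "kwargs": {
  "increments": [
    [[0,0,0,0,0,0,0.05],[0,0,0,0,0,0,0.045],[0,0,0,0,0,0,0.03],[0,0,0,0,0,0,0.03],[0,0,0,0,0,0,0.03]]
  ]
}}

```text
t: 36.55
position: [0.4095, -0.2747, 0.0839]
orientation: [[-0.122, 0.993, -0.0], [0.993, 0.122, -0.0], [-0.0, -0.0, -1.0]]
force: [-1.9, -0.2, 3.8]
grip_width: 0.0432
```

Request:
{"fn": "step_arm", "kwargs": {
  "increments": [
    [[0,0,0,0,0,-0.003,0.03],[0,0,0,0,0,-0.006,0.03],[0,0,0,0,0,-0.01,0.03],[0,0,0,0,0,-0.01,0.03],[0,0,0,0,0,-0.01,0.03]]
  ],
  "squeeze": 35
}}

```text
t: 37.17
position: [0.4099, -0.2747, 0.1236]
orientation: [[-0.122, 0.993, 0.001], [0.993, 0.122, -0.0], [-0.0, 0.001, -1.0]]
force: [-0.1, -0.2, -0.5]
grip_width: 0.0425
```

Request:
{"fn": "step_arm", "kwargs": {
  "increments": [
    [[0,0,0,0,0,-0.02,0.03],[0,0,0,0,0,-0.04,0.03],[0,0,0,0,0,-0.05,0.03],[0,0,0,0,0,-0.05,0.03],[0,0,0,0,0,-0.045,0.03]]
  ]
}}

```text
t: 37.8
position: [0.4096, -0.2745, 0.3303]
orientation: [[-0.122, 0.993, 0.001], [0.993, 0.122, -0.001], [-0.001, 0.001, -1.0]]
force: [0.7, -0.5, -0.8]
grip_width: 0.0426
```

Request:
{"fn": "step_arm", "kwargs": {
  "increments": [
    [[0,0,0,0,0,0,0.03],[0,0,0,0,0,0,0.03],[0,0,0,0,0,0,0.03],[0,0,0,0,0,0,0.03],[0,0,0,0,0,0,0.03]]
  ]
}}

```text
t: 38.42
position: [0.4093, -0.2743, 0.3267]
orientation: [[-0.122, 0.993, -0.001], [0.993, 0.122, 0.001], [0.001, -0.001, -1.0]]
force: [-0.1, 0.6, -0.7]
grip_width: 0.0428
```

Run:
```python
from h import *
c=camera('wrist');s=read_state();p=s['position'];R=s['orientation'];im=c['image'].copy()
for d,col in((-.003,(0,0,255)),(0,(0,255,0))):
    for h,r in((-.0722,.0225),(.0368,.0225)):
        P=np.array([proj(c,p+R@np.array([d+r*np.cos(a),r*np.sin(a),-h])) for a in A]); cv2.polylines(im,[(P+.5).astype(np.int32)],True,col,1)
cv2.imwrite('pics/w14.png',cv2.resize(im[150:400,200:440],None,fx=2.4,fy=2.4))
plan([.5755,.2618,.325],94.6,15,.03,yawdir=1)
```

```text
from [ 0.4094 -0.2743  0.3269] yaw 7.012348248528246 to [0.5755 0.2618 0.325 ] d 87.58765175147175 |t|max 0.03748573061846334
[0.0, -0.0, -5.8, 0.0341, 0.0154, 0.0002, 0.03]
[0.0, -0.0, -5.8, 0.0324, 0.0187, 0.0001, 0.03]
[0.0, -0.0, -5.8, 0.0303, 0.0219, 0.0002, 0.03]
[0.0, -0.0, -5.8, 0.028, 0.0249, 0.0001, 0.03]
[0.0, -0.0, -5.9, 0.0253, 0.0276, 0.0002, 0.03]
[0.0, -0.0, -5.8, 0.0224, 0.03, 0.0001, 0.03]
[0.0, -0.0, -5.9, 0.0192, 0.0321, 0.0002, 0.03]
[0.0, -0.0, -5.8, 0.0158, 0.0339, 0.0001, 0.03]
[0.0, -0.0, -5.9, 0.0123, 0.0353, 0.0002, 0.03]
[0.0, -0.0, -5.8, 0.0086, 0.0364, 0.0001, 0.03]
[0.0, -0.0, -5.9, 0.0049, 0.0371, 0.0002, 0.03]
[0.0, -0.0, -5.8, 0.001, 0.0374, 0.0001, 0.03]
[0.0, -0.0, -5.9, -0.0028, 0.0373, 0.0002, 0.03]
[0.0, -0.0, -5.8, -0.0066, 0.0369, 0.0001, 0.03]
[0.1, -0.1, -5.9, -0.0102, 0.036, 0.0002, 0.03]
```

View pics/w14.png

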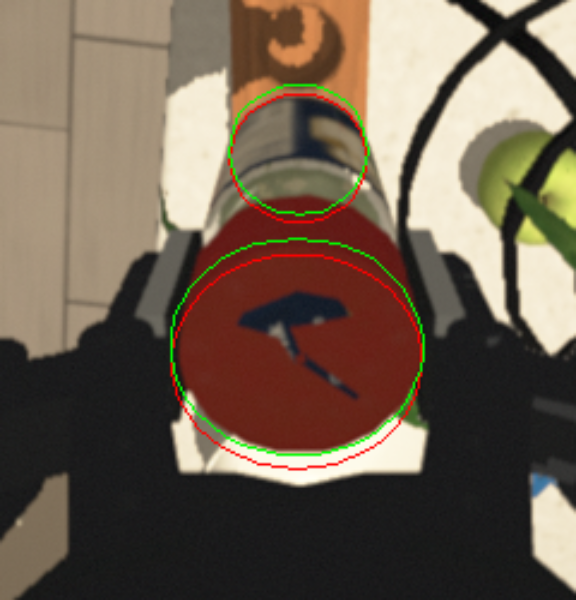

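Request:
{"fn": "step_arm", "kwargs": {
  "increments": [
    [[0,0,-5.8,0.0341,0.0154,0,0.03],[0,0,-5.8,0.0324,0.0187,0,0.03],[0,0,-5.8,0.0303,0.0219,0,0.03],[0,0,-5.8,0.028,0.0249,0,0.03],[0,0,-5.9,0.0253,0.0276,0,0.03]]
  ]
}}

```text
t: 39.1
position: [0.4654, -0.0947, 0.3275]
orientation: [[-0.592, 0.806, 0.0], [0.806, 0.592, -0.0], [-0.0, 0.0, -1.0]]
force: [0.0, -0.9, -1.3]
grip_width: 0.043
```

Request:
{"fn": "step_arm", "kwargs": {
  "increments": [
    [[0,0,-5.8,0.0224,0.03,0,0.03],[0,0,-5.9,0.0192,0.0321,0,0.03],[0,0,-5.8,0.0158,0.0339,0,0.03],[0,0,-5.9,0.0123,0.0353,0,0.03],[0,0,-5.8,0.0086,0.0364,0,0.03]]
  ]
}}

```text
t: 39.72
position: [0.5206, 0.0841, 0.3275]
orientation: [[-0.91, 0.415, -0.0], [0.415, 0.91, -0.0], [0.0, -0.0, -1.0]]
force: [0.9, -1.0, -1.4]
grip_width: 0.0429
```

Request:
{"fn": "step_arm", "kwargs": {
  "increments": [
    [[0,0,-5.9,0.0049,0.0371,0,0.03],[0,0,-5.8,0.001,0.0374,0,0.03],[0,0,-5.9,-0.0028,0.0373,0,0.03],[0,0,-5.8,-0.0066,0.0369,0,0.03],[0,0,-5.9,-0.0102,0.036,0,0.03]]
  ]
}}

```text
t: 40.35
position: [0.576, 0.2629, 0.3273]
orientation: [[-0.996, -0.084, -0.0], [-0.084, 0.996, -0.0], [0.0, -0.0, -1.0]]
force: [0.5, 0.4, -0.9]
grip_width: 0.0432
```

Request:
{"fn": "step_arm", "kwargs": {
  "increments": [
    [[0,0,0,0,0,0,0.03],[0,0,0,0,0,0.03,0.03],[0,0,0,0,0,0.035,0.03],[0,0,0,0,0,0.02,0.03],[0,0,0,0,0,0,0.03]]
  ]
}}

```text
t: 40.98
position: [0.574, 0.2603, 0.2403]
orientation: [[-0.997, -0.079, -0.005], [-0.079, 0.997, -0.002], [0.005, -0.002, -1.0]]
force: [0.6, 0.4, -1.7]
grip_width: 0.0432
```

Request:
{"fn": "step_arm", "kwargs": {
  "increments": [
    [[0,0,0,0,0,0,0.03],[0,0,0,0,0,0,0.03],[0,0,0,0,0,0,0.03],[0,0,0,0,0,0,0.03],[0,0,0,0,0,0,0.03]]
  ]
}}

```text
t: 41.6
position: [0.5758, 0.2617, 0.2428]
orientation: [[-0.997, -0.08, 0.0], [-0.08, 0.997, 0.0], [-0.0, 0.0, -1.0]]
force: [-0.5, 0.9, -0.2]
grip_width: 0.0431
```

```bash
cat > look.py <<'E'
from h import *
import sys
s=read_state();p=s['position'];print(p)
def ov(c,im,X,r,col):
    P=np.array([proj(c,np.array(X)+[r*np.cos(a),r*np.sin(a),0]) for a in A]); cv2.polylines(im,[(P+.5).astype(np.int32)],True,col,1)
ims={}
zb=float(sys.argv[2]) if len(sys.argv)>2 else p[2]-.0722
for n in('wrist','top','side'):
    c=camera(n);im=c['image'].copy()
    x,y=.5757,.2615
    ov(c,im,[x,y,.118],.032,(255,0,255)); ov(c,im,[x,y,zb],.0225,(0,255,255)); ov(c,im,[x,y,zb+.109],.0225,(0,255,255)); ims[n]=im
a=cv2.resize(ims['wrist'][0:400,150:490],(510,600)); b=cv2.resize(ims['top'][150:240,150:240],(280,280)); d=cv2.resize(ims['side'][50:150,210:310],(280,320))
cv2.imwrite('pics/'+sys.argv[1]+'.png',np.hstack([a,np.vstack([b,d])]))
E
python3 look.py l1
```

```text
[0.5758 0.2617 0.2428]
```

View pics/l1.png

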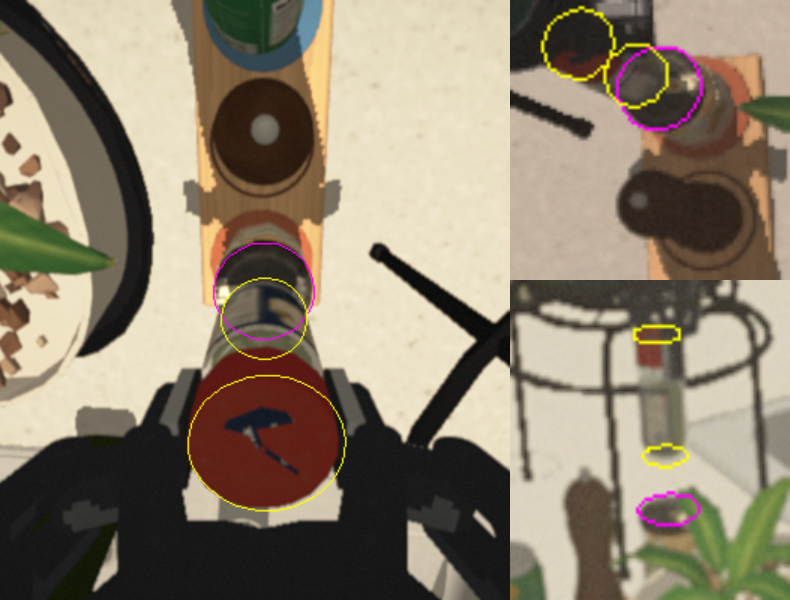

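Request:
{"fn": "step_arm", "kwargs": {
  "increments": [
    [[0,0,0,0.001,0,0.02,0.03],[0,0,0,0,0,0.018,0.03],[0,0,0,0,0,0.008,0.03],[0,0,0,0,0,0,0.03],[0,0,0,0,0,0,0.03]]
  ]
}}

```text
t: 42.38
position: [0.5752, 0.2617, 0.1972]
orientation: [[-0.997, -0.08, 0.001], [-0.08, 0.997, 0.0], [-0.001, 0.0, -1.0]]
force: [0.3, -0.0, -1.4]
grip_width: 0.043
```

```bash
python3 look.py l2
```

```text
[0.5752 0.2617 0.1972]
```

View pics/l2.png

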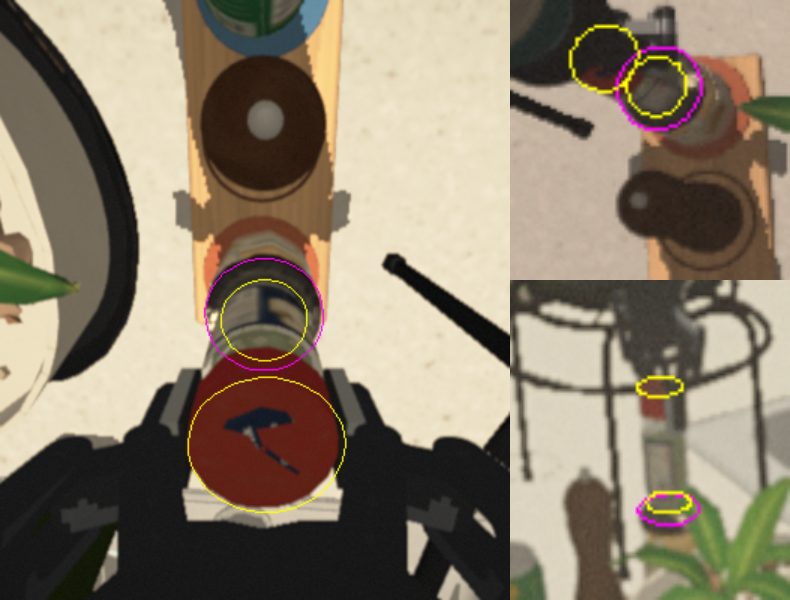

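Request:
{"fn": "step_arm", "kwargs": {
  "increments": [
    [[0,0,0,0,0,0.004,0.03],[0,0,0,0,0,0.0015,0.03],[0,0,0,0,0,0,0.03],[0,0,0,0,0,0.0007,0.03],[0,0,0,0,0,0,0.03]]
  ]
}}

```text
t: 43.15
position: [0.5747, 0.2615, 0.1904]
orientation: [[-0.997, -0.08, 0.0], [-0.08, 0.997, 0.0], [-0.0, 0.0, -1.0]]
force: [0.4, -0.6, -0.5]
grip_width: 0.043
```

Request:
{"fn": "step_arm", "kwargs": {
  "increments": [
    [[0,0,0,0,0,0.0006,0.03],[0,0,0,0,0,0,0.03],[0,0,0,0,0,0.0004,0.03],[0,0,0,0,0,0,0.03],[0,0,0,0,0,0,0.03]]
  ]
}}

```text
t: 43.78
position: [0.5748, 0.2615, 0.1896]
orientation: [[-0.997, -0.08, 0.0], [-0.08, 0.997, 0.0], [-0.0, 0.0, -1.0]]
force: [0.5, -0.2, -0.2]
grip_width: 0.0429
```

Request:
{"fn": "step_arm", "kwargs": {
  "increments": [
    [[0,0,0,0,0,0.0005,0.03],[0,0,0,0,0,0,0.03],[0,0,0,0,0,0.0005,0.03],[0,0,0,0,0,0,0.03],[0,0,0,0,0,0,0.03]]
  ],
  "squeeze": 20
}}

```text
t: 44.4
position: [0.5751, 0.2616, 0.1896]
orientation: [[-0.997, -0.08, 0.001], [-0.08, 0.997, 0.0], [-0.001, 0.0, -1.0]]
force: [-1.2, -0.9, 5.1]
grip_width: 0.0431
```

Seated on the lid. Open gently and rise.

Request:
{"fn": "step_arm", "kwargs": {
  "increments": [
    [[0,0,0,0,0,0,0.045],[0,0,0,0,0,0,0.048],[0,0,0,0,0,0,0.054],[0,0,0,0,0,0,0.065],[0,0,0,0,0,0,0.072]]
  ]
}}

```text
t: 45.02
position: [0.5747, 0.2615, 0.1883]
orientation: [[-0.997, -0.08, -0.0], [-0.08, 0.997, -0.0], [0.0, 0.0, -1.0]]
force: [0.2, -0.0, 1.0]
grip_width: 0.0719
```

Request:
{"fn": "step_arm", "kwargs": {
  "increments": [
    [[0,0,0,0,0,0,0.075],[0,0,0,0,0,-0.02,0.075],[0,0,0,0,0,-0.03,0.075],[0,0,0,0,0,-0.04,0.075],[0,0,0,0,0,-0.03,0.075]]
  ]
}}

```text
t: 45.65
position: [0.5751, 0.2617, 0.3104]
orientation: [[-0.997, -0.08, 0.002], [-0.08, 0.997, 0.001], [-0.002, 0.0, -1.0]]
force: [0.5, 0.6, 0.0]
grip_width: 0.075
```

```bash
python3 look.py l3 0.118
```

```text
[0.5751 0.2617 0.3104]
```

View pics/l3.png

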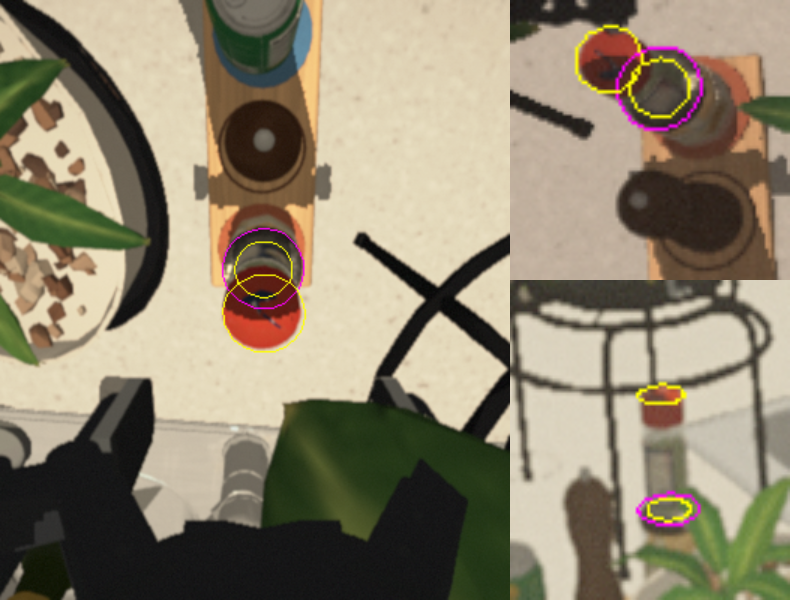

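Run:
```python
from h import *
T=camera('top');S=camera('side');a=cv2.resize(T['image'][100:300,160:490],(800,300*800//495)) 
b=S['image'][90:350,170:480]
cv2.imwrite('pics/fin.png',np.hstack([cv2.resize(T['image'][110:290,170:480],(450,261)),cv2.resize(b,(311,261))]))
print(read_state()['force'],read_state()['t'])
```

```text
[ 0.865  -0.0101 -0.6178] 45.9
```

View pics/fin.png

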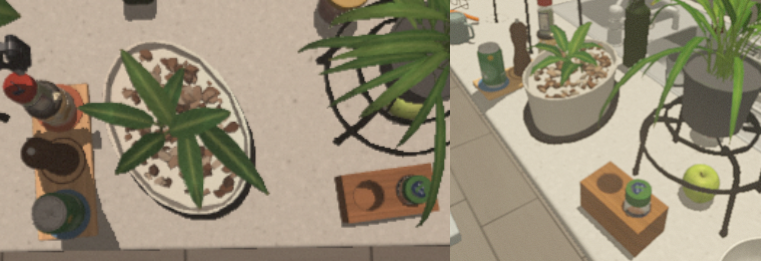

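The pictures show everything standing as asked, with the green-lidded jar still in its well, so I'm handing the job in.

```bash
python3 -c "
from rig import *
print(close_job())"
```

```text
the job is handed in; nothing more can be done
None
```

The board is laid as asked and in the order asked, and I handed the job in at about 46 s. The can is on the blue coaster, the nut-butter jar on the terracotta coaster, and the mill in the ring. The red-lidded jar is on the nut-butter jar's lid.

- **Final pictures:** All four things stand upright, within about 1–3 mm of their marks. The green-lidded jar is still in its well, and the gripper is clear with only sensor-noise force on it.
- **One disagreement:** A fit to the can in the top view put it about 9 mm off. The can's base in the top and side views, and the wrist view, showed it centred to 1–2 mm. I took the far-off fit to be wrong because the can's lid shows lower than I had assumed.
- **Mill:** It hung about 2° off vertical in the grip. It stood upright in the ring once released.
- **Leaf:** A leaf of the large plant blocked the wrist view after I placed the nut-butter jar. I checked the jar from the top and side cameras instead.

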